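# Fetch a battery from under the desk riser with tongs

## Task

A battery has rolled under the low desk riser, where a hand does not fit. Draw the wooden tongs out of their case by the tail and lay them flat on the open desk, then take them again by the finger grips, reach under the riser, squeeze them shut on the battery, bring it out and let it go lying wholly on the cork coaster. Touch the battery only with the tongs, leave the tea light, staple box, phone and eraser where they are, and at the end lay the tongs flat on the desk clear of the coaster.

Things in the scene. Friction and masses are not known exactly. Their poses are not given: they have to be found in the camera images.
- tongs: Sprung tongs, light wood, 227 mm long, 70 g, loose; they start in the case with only tail and hinge block showing. Origin: underside at the hinge; +x to the tips, y across (the way the arms close), z up. Hinge block 22 x 30 x 18 mm. Arms 4 mm thick, 1 to 17 mm up, reach x = 176 mm. A spring holds them open: 47 mm gap, 59 mm over the outside at the tips; let go, they reopen.
- tongs_tail (a point): Middle of the tail, the solid tab behind the hinge at x = -30 mm, y = 0, 9 mm above the tongs' underside; the tail is 14 mm wide (y), 18 mm tall and spans x = -52 to -6 mm. Squeezing here does not close the tongs. Axes as for the tongs.
- tongs_grip (a point): Midway between the finger grips, x = 65 mm, 12 mm up: ridged plates outside the arms, 32 mm long, 1 to 23 mm up. Width over them 46 mm open, 33 mm with the battery gripped. Squeezing takes 5 N a side to start, 9 N to meet the battery, more to hold it; 1 mm less width closes the tips by 2.5 mm. Squeezed to 42 to 44 mm the tongs can be carried with open tips.
- tongs_tip (a point): Point midway between the rubber pads at the tips, x = 164 mm, y = 0, 9 mm above the underside (99 mm ahead of the finger grips). Pads 24 mm long (x = 152 to 176 mm), 16 mm tall (1 to 17 mm up).
- tongs_left (a joint): Angle of the left (+y) arm, rad: 0 = sprung fully open, about 0.10 = tips 15 mm apart (on the battery), 0.125 = shut. The right arm mirrors it.
- case: Case of dark wood for the tongs, 178 (x) x 76 (y) x 40 mm tall, fixed to the desk. Origin under its centre; its mouth is the -x end (x = -89 mm), the rest is closed. Floor 3 mm thick, inside 66 mm wide, 33 mm high. The tongs lie along its x, tips inward (+x), hinge 6 to 16 mm outside the mouth; draw them 180 mm toward -x to clear it.
- riser: Low desk riser of medium-brown wood, 140 deep (x) x 280 wide (y) x 57 mm tall, fixed. Origin under its centre on the desk; open only at the front (-x, toward the robot; edge at x = -70 mm). Its board is 12 mm thick with 45 mm free height below; inner width 252 mm; back wall from x = 62 mm.
- battery_center (a point): Centre of the battery, a small cylinder 15 mm thick and 50 mm long that lies flat (it does not roll by itself); its long axis is this frame's y, pointing roughly into the riser. Its centre lies 35 to 50 mm behind the riser's front edge, on the desk (centre 7.5 mm up), 23 g. Either the left or the right of the two things under the riser.
- coaster_top (a point): Centre of the upper face of the round cork coaster, 120 mm across and 4 mm thick, fixed on the desk.
- tea_light_center (a point): Centre of a round tea light in a clear cup, 38 mm across, 15 mm tall, under the riser about 110 mm from the battery. Leave alone.
- staple_box_center (a point): Centre of a small cardboard box, 30 x 52 x 21 mm. Leave alone.
- phone_center (a point): Centre of a phone lying face up, 150 x 74 x 10 mm. Leave alone.
- eraser_center (a point): Centre of a block eraser, 22 x 42 x 13 mm. Leave alone.

How it is judged:
By the outcome, as a careful person would: the job done as asked, in the order asked, and still so for the second after the job is handed in, with the robot touching nothing.
It also fails if it takes over 54 s, if anything falls off the work surface, if the arm or the gripper's body presses on something with over 40 N, if the wrist force passes 120 N, or if a joint passes its speed limit or range.

## Robot

A 6-joint arm with a two-finger parallel gripper is mounted at the origin on a cart in front of the work surface, level with it; the furniture and walls round the work are solid. World frame = base frame: x ahead of the robot, y to its left, z up, the work surface at z = 0. Lengths are in m, angles in rad, forces in N, time in s.
With the tool pointing down it reaches from about 0.375 to 0.975 m from the base axis. Payload 3.8 kg.
Tool frame: the origin (TCP) lies midway between the tips of the shut fingers; the grasp point (between the pads) lies bot.grasp_offset behind it (bot.grasp_offset is the distance from the TCP to the grasp point, in m); z points along the fingers, x is the direction in which the jaws open and shut, and the axes are right-handed (so a half turn about z gives the same grasp; the last joint's range is limited). The gripper opens to 88 mm and grips with 3 to 60 N. Pads are 18 mm wide; open, the fingers measure 123 mm over their backs; the gripper's body (75 mm by 187 mm) begins 45 mm behind the grasp point.
Start: joints at [1.229, 0.264, 1.604, -0, 1.274, -0.037], TCP at [0.203, 0.644, 0.206] pointing down, gripper open.
Joint ranges: [-2.63, 2.63], [-0.94, 2.18], [0.31, 2.57], [-1.31, 4.45], [0, 2.66], [-2.55, 2.55]. Speed limits (rad/s): [2.57, 2.57, 3.14, 3.14, 3.14, 3.14].

## Interface

Orientations are given as [roll, pitch, yaw] about the fixed x, y, z axes, in that order (R = Rz(yaw) Ry(pitch) Rx(roll)).
In Python, from station import read_state, viewer, bot gives the robot as it stands.
- The arm moves only by the tool play_rows, never from a script. Its argument "increments" is a list of rows, each an object of numbers: "hand": the opening, from 0 (shut) to 1 (fully open); "tx", "ty", "tz": the shift along the tool's x, y, z in cm; "wx", "wy", "wz": the turn, a rotation vector about the tool's x, y, z in rad. A call has 1 to 5 rows; each row shifts and turns the commanded pose from where the row before left it, along the tool's axes as they then stand; what a row does not reach is not made up. A row lasts 1/12 s, in which the tool goes at most 41.7 mm and 7.16 degrees, less where a joint would pass 70% of its speed; a pose out of reach is approached as far as the arm can. A call with a gripper value outside its range is refused whole. The fingers move at their own pace and stop on an object; the grip force is fixed at half the most. Time passes only in rows, so rows that do not move let the fingers close. It gives the time, the measured TCP pose, the force and the opening at its end, in the units of the state.
- read_state(): the state, without advancing time (a new reading comes with each control period).
- viewer.camera(name): name is "scene" or "top" or "wrist"; returns a dict with "image" (420x560x3 uint8, red, green, blue), "fx", "fy", "cx", "cy" (pixels), "R" (3x3) and "t" (3): a world point X has camera coordinates R X + t. Camera axes: x right, y down, z forward; pixel columns grow to the right and rows downward; lengths in m; the calibration is good to about 2 mm. A picture is of the moment at which its call begins. There is no depth.
- bot.job_done(): hands the job in, once; it reports no verdict.
The state is a dict: "clock": time; "joint_positions": joint angles; "dq": joint speeds; "joint_torque": joint torques, N m; "tcp_pos": TCP position; "tcp_rot": TCP orientation; "wrist_force": force on the tool from outside, world axes, zero at the start; "torque": the same for the moment, N m; "finger_gap": finger opening in m.
Only numpy, scipy, OpenCV 4.12 (cv2) and the standard library are available. Lean on these libraries where they do the work, as an engineer would, in place of code of your own. Each camera call takes 0.05 s, during which the arm holds its last target.

## Working session

There is one attempt and no reset: what is moved stays moved. The work goes in short steps, Python scripts to look and compute and a tool call to move; the robot and the scene stay as the last step left them, time stands still between calls to the robot, and variables do not carry over. Pictures are saved under pics/ and viewed, and the job is handed in when it is done.

Besides the shell and the picture viewer there is one more tool, called as name(argument=value, ...) on one line, values as JSON. play_rows: Moves the arm, as the interface text tells. Its arguments: {"type":"object","properties":{"increments":{"type":"array","items":{"type":"object","properties":{"hand":{"type":"number"},"tx":{"type":"number"},"ty":{"type":"number"},"tz":{"type":"number"},"wx":{"type":"number"},"wy":{"type":"number"},"wz":{"type":"number"}}}}},"required":["increments"]}

```bash
ls; mkdir -p pics
python3 - <<'E'
from station import read_state, viewer, bot
import cv2
print(read_state(), bot.grasp_offset)
for n in ["scene","top","wrist"]:
    c=viewer.camera(n); cv2.imwrite(f"pics/{n}0.png",c["image"][:,:,::-1])
    print(n,c["fx"],c["cx"],c["cy"],c["R"],c["t"])
E
```

```text
pics
{'clock': 0.0, 'joint_positions': array([ 1.22907684e+00,  2.64748573e-01,  1.60531841e+00, -7.04215160e-05,
        1.27369980e+00, -3.68942483e-02]), 'dq': array([-0.00021909, -0.00077095, -0.00047284,  0.00120952, -0.00097118,
       -0.00088679]), 'joint_torque': array([ 6.09844301e-05, -5.02092719e+01, -3.56887472e+01,  7.27309822e-02,
        2.90677382e-02, -1.43925490e-04]), 'tcp_pos': array([0.20235345, 0.64316121, 0.20502119]), 'tcp_rot': array([-3.14157970e+00,  2.17513323e-03,  1.26599179e+00]), 'wrist_force': array([ 0.41968123, -0.19374444,  0.25806128]), 'torque': array([-0.03601108, -0.01765647,  0.03640104]), 'finger_gap': 0.08825710536794357} 0.0187
scene 466.30817505236666 272.27152116428834 202.09769618960405 [[ 0.82637438 -0.56308876  0.00603578]
 [-0.43346041 -0.64290423 -0.63149523]
 [ 0.3594683   0.51923521 -0.77535626]] [-0.39287655  0.33114007  1.19245779]
top 503.83642560541693 289.56937717077443 206.99630383290489 [[ 2.86832727e-02 -9.99580683e-01  3.96587536e-03]
 [-9.88579145e-01 -2.89543593e-02 -1.47894959e-01]
 [ 1.47947774e-01  3.21529773e-04 -9.88995123e-01]] [0.05271701 0.55089786 1.46277119]
wrist 356.19192458371265 280.66483928492073 208.6689620973532 [[ 0.29922235  0.9541821  -0.0015861 ]
 [ 0.90497977 -0.28326529  0.31744668]
 [ 0.30245265 -0.09642253 -0.9482748 ]] [-0.67493543 -0.04397472  0.38950334]
```

View pics/top0.png

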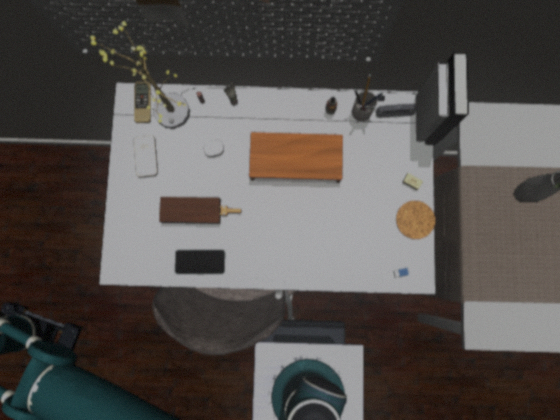

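View pics/scene0.png

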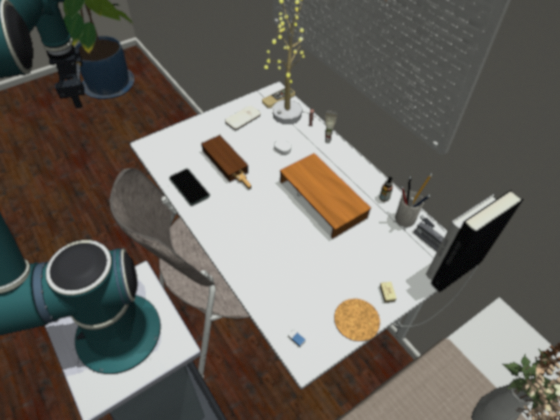

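View pics/wrist0.png

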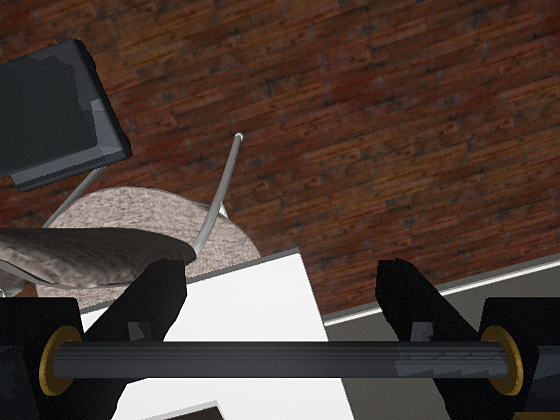

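The top view shows the case at about (190,210) with its mouth to the right (−y). The tail is at (235,211), the riser at (297,156), the coaster at (416,220), the phone at (200,262), the staple box at (412,181) and the eraser at (402,272).

```bash
cat > h.py <<'E'
from station import read_state, viewer, bot
import numpy as np, cv2
from scipy.spatial.transform import Rotation as Ro
def cast(c,px,z):
    px=np.atleast_2d(np.array(px,float)); d=np.c_[(px[:,0]-c["cx"])/c["fx"],(px[:,1]-c["cy"])/c["fy"],np.ones(len(px))]@c["R"]
    C=-c["R"].T@c["t"]; return C+d*((z-C[2])/d[:,2])[:,None]
def proj(c,X):
    q=np.atleast_2d(X)@c["R"].T+c["t"]; return np.c_[c["cx"]+c["fx"]*q[:,0]/q[:,2],c["cy"]+c["fy"]*q[:,1]/q[:,2]]
def shot(n,name=None):
    c=viewer.camera(n)
    if name: cv2.imwrite(f"pics/{name}.png",c["image"][:,:,::-1])
    return c
def blob(m,box=None):
    m=m.astype(np.uint8)
    if box is not None:
        k=np.zeros_like(m); x0,y0,x1,y1=box; k[y0:y1,x0:x1]=1; m=m*k
    n,l,s,ce=cv2.connectedComponentsWithStats(m); i=1+np.argmax(s[1:,4]); return (l==i).astype(np.uint8),ce[i],s[i]
def rect(m):
    cs,_=cv2.findContours(m,cv2.RETR_EXTERNAL,cv2.CHAIN_APPROX_NONE); return cv2.minAreaRect(max(cs,key=cv2.contourArea))
E
python3 - <<'E'
from h import *
c=shot("top"); im=c["image"]; hsv=cv2.cvtColor(im,cv2.COLOR_RGB2HSV)
print("cam",-c["R"].T@c["t"])
for p in [(190,210),(235,211),(226,211),(297,156),(416,220),(160,240)]: print(p,im[p[1],p[0]],hsv[p[1],p[0]])
S=hsv[...,1]; V=hsv[...,2]
def rep(n,m,box,z):
    b,ce,s=blob(m,box); r=rect(b); P=cv2.boxPoints(r); W=cast(c,P,z)
    print(n,s,np.round(cast(c,ce,z),3),'\n',W.round(3)[:,:2].tolist(), np.linalg.norm(W[1]-W[0]).round(3),np.linalg.norm(W[2]-W[1]).round(3))
rep("case",(S>90)&(V<110),(150,190,225,230),.04)
rep("tail",(S>60)&(V>110),(215,195,260,225),.018)
rep("tail",(S>60),(222,195,260,225),.018)
rep("riser",(S>100),(240,125,352,190),.057)
rep("coaster",(S>80),(390,195,440,245),.004)
rep("phone",(V<80),(170,245,230,278),.01)
rep("staple",(S>40),(400,170,430,192),.02)
E
python3 - <<'E'
import cv2
a=cv2.imread('pics/top0.png')
cv2.imwrite('pics/t0z.png',cv2.resize(a[120:280,150:350],None,fx=4,fy=3.7,interpolation=cv2.INTER_CUBIC))
a=cv2.imread('pics/scene0.png')
cv2.imwrite('pics/s0z.png',cv2.resize(a[130:250,180:380],None,fx=4,fy=4,interpolation=cv2.INTER_CUBIC))
E
```

```text
cam [0.3266803  0.06817548 1.52793952]
(190, 210) [82 57 46] [  9 112  82]
(235, 211) [146 119  83] [ 17 110 146]
(226, 211) [157 131  86] [ 19 115 157]
(297, 156) [156  98  58] [ 12 160 156]
(416, 220) [155 120  77] [ 17 128 155]
(160, 240) [163 165 166] [100   5 166]
case [ 161  198   60   24 1321] [[0.532 0.365 0.04 ]] 
 [[0.565, 0.454], [0.57, 0.278], [0.501, 0.274], [0.496, 0.449]] 0.176 0.069
tail [220 206  21   9 109] [[0.537 0.253 0.018]] 
 [[0.549, 0.279], [0.551, 0.219], [0.527, 0.218], [0.525, 0.278]] 0.061 0.024
tail [222 206  19   9  98] [[0.537 0.25  0.018]] 
 [[0.525, 0.272], [0.55, 0.273], [0.551, 0.219], [0.527, 0.218]] 0.024 0.055
riser [ 250  133   92   48 4081] [[0.702 0.055 0.057]] 
 [[0.634, 0.191], [0.773, 0.192], [0.771, -0.085], [0.632, -0.082]] 0.139 0.277
coaster [ 397  201   39   38 1150] [[ 0.527 -0.317  0.004]] 
 [[0.527, -0.236], [0.608, -0.314], [0.528, -0.394], [0.448, -0.316]] 0.113 0.113
phone [ 175  250   50   24 1128] [[0.381 0.334 0.01 ]] 
 [[0.413, 0.409], [0.417, 0.262], [0.349, 0.259], [0.345, 0.405]] 0.147 0.069
staple [404 174  17  15 142] [[ 0.642 -0.303  0.02 ]] 
 [[0.639, -0.275], [0.666, -0.288], [0.645, -0.331], [0.619, -0.318]] 0.03 0.047
```

View pics/t0z.png

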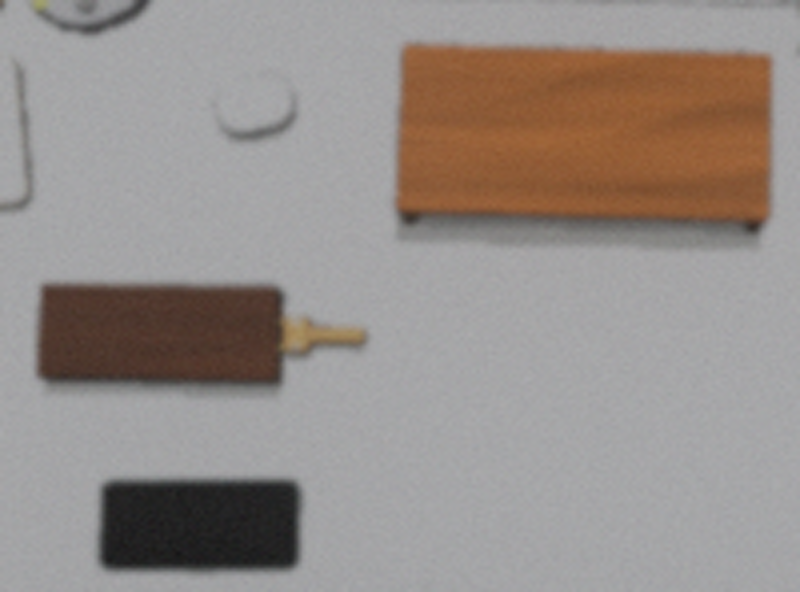

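View pics/s0z.png

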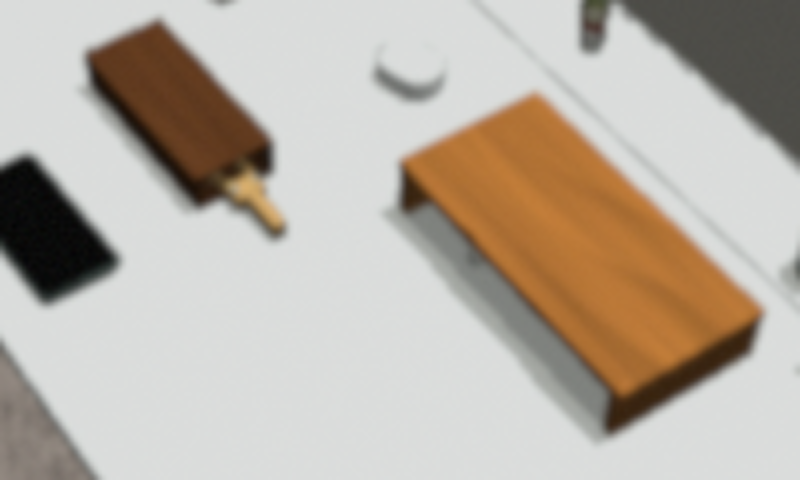

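```bash
cat >> h.py <<'E'
def plan(p,yaw,n=None,tilt=0):
    """rows to go from measured pose to p,yaw (tool down, tilt about tool x)"""
    s=read_state(); P=s["tcp_pos"]; R=Ro.from_euler("xyz",s["tcp_rot"]); G=Ro.from_euler("z",yaw)*Ro.from_euler("x",np.pi)*Ro.from_euler("x",tilt)
    v=(R.inv()*G).as_rotvec(); d=np.array(p)-P
    if n is None: n=int(np.ceil(max(np.linalg.norm(d)/.040,np.linalg.norm(v)/.122,1)))
    print("now",P.round(4),s["tcp_rot"].round(3),"gap",round(s["finger_gap"],4),"t",round(s["clock"],2),"n",n,"F",s["wrist_force"].round(1))
    print("w/row",(v/n).round(3))
    for i in range(n):
        Ri=R*Ro.from_rotvec(v*i/n); t=Ri.inv().apply(d/n)*100; print(i+1,t.round(2).tolist())
E
python3 - <<'E'
from h import *
s=read_state(); c=shot("wrist"); C=-c["R"].T@c["t"]; R=Ro.from_euler("xyz",s["tcp_rot"])
print("cam in tool",R.inv().apply(C-s["tcp_pos"]), "Rc in tool\n",(c["R"]@R.as_matrix()).round(3))
t=shot("top"); print("desk corners",cast(t,[(104,285),(433,293),(117,83)],0).round(3))
plan([.50,.17,.18],.03)
E
```

```text
cam in tool [ 0.00082078 -0.08257112 -0.17710571] Rc in tool
 [[ 1.    -0.001 -0.   ]
 [ 0.001  0.948 -0.318]
 [ 0.001  0.318  0.948]]
desk corners [[ 0.303  0.617  0.   ]
 [ 0.308 -0.368  0.   ]
 [ 0.938  0.628  0.   ]]
now [0.2025 0.6437 0.2059] [-3.142e+00  1.000e-03  1.266e+00] gap 0.0882 t 0.3 n 14 F [ 0.9 -0.3  0.8]
w/row [0.    0.    0.088]
1 [-2.59, 3.04, 0.19]
2 [-2.31, 3.26, 0.19]
3 [-2.01, 3.45, 0.19]
4 [-1.7, 3.61, 0.19]
5 [-1.38, 3.75, 0.19]
6 [-1.04, 3.86, 0.19]
7 [-0.7, 3.93, 0.19]
8 [-0.35, 3.98, 0.19]
9 [0.0, 4.0, 0.19]
10 [0.36, 3.98, 0.19]
11 [0.71, 3.93, 0.18]
12 [1.05, 3.85, 0.18]
13 [1.39, 3.75, 0.18]
14 [1.71, 3.61, 0.18]
```

play_rows(increments=[{"tx":-2.6,"ty":3.0,"tz":0.4,"wz":0.088,"hand":0.6},{"tx":-2.3,"ty":3.2,"tz":0.4,"wz":0.088},{"tx":-2.0,"ty":3.4,"tz":0.4,"wz":0.088},{"tx":-1.7,"ty":3.6,"tz":0.4,"wz":0.088},{"tx":-1.4,"ty":3.7,"tz":0.4,"wz":0.088}])

```text
validation failed for argument at $.in...
```

```bash
python3 -c "
from h import *
plan([.538,.241,.12],.03)"
```

```text
now [0.2025 0.6437 0.2059] [-3.142e+00  1.000e-03  1.266e+00] gap 0.0882 t 0.3 n 14 F [ 0.9 -0.3  0.8]
w/row [0.    0.    0.088]
1 [-2.02, 3.15, 0.61]
2 [-1.74, 3.32, 0.61]
3 [-1.44, 3.46, 0.61]
4 [-1.13, 3.57, 0.61]
5 [-0.81, 3.65, 0.61]
6 [-0.48, 3.71, 0.61]
7 [-0.16, 3.74, 0.61]
8 [0.18, 3.74, 0.61]
9 [0.5, 3.71, 0.61]
10 [0.83, 3.65, 0.61]
11 [1.15, 3.56, 0.61]
12 [1.46, 3.45, 0.61]
13 [1.76, 3.31, 0.61]
14 [2.04, 3.14, 0.61]
```

play_rows(increments=[{"hand":0.6,"tx":-2.0,"ty":3.15,"tz":0.6,"wx":0,"wy":0,"wz":0.088},{"hand":0.6,"tx":-1.75,"ty":3.3,"tz":0.6,"wx":0,"wy":0,"wz":0.088},{"hand":0.6,"tx":-1.45,"ty":3.45,"tz":0.6,"wx":0,"wy":0,"wz":0.088},{"hand":0.6,"tx":-1.15,"ty":3.55,"tz":0.6,"wx":0,"wy":0,"wz":0.088},{"hand":0.6,"tx":-0.8,"ty":3.65,"tz":0.6,"wx":0,"wy":0,"wz":0.088}])

```text
clock: 0.72
tcp_pos: [0.3227, 0.4989, 0.1761]
tcp_rot: [3.142, -0.0, 0.822]
wrist_force: [1.0, 0.8, 0.3]
finger_gap: 0.0572
```

play_rows(increments=[{"hand":0.6,"tx":-0.5,"ty":3.7,"tz":0.6,"wx":0,"wy":0,"wz":0.088},{"hand":0.6,"tx":-0.15,"ty":3.75,"tz":0.6,"wx":0,"wy":0,"wz":0.088},{"hand":0.6,"tx":0.2,"ty":3.75,"tz":0.6,"wx":0,"wy":0,"wz":0.088},{"hand":0.6,"tx":0.5,"ty":3.7,"tz":0.6,"wx":0,"wy":0,"wz":0.088},{"hand":0.6,"tx":0.85,"ty":3.65,"tz":0.6,"wx":0,"wy":0,"wz":0.088}])

```text
clock: 1.13
tcp_pos: [0.4433, 0.3554, 0.1463]
tcp_rot: [-3.141, -0.001, 0.382]
wrist_force: [0.3, -0.6, -0.3]
finger_gap: 0.053
```

play_rows(increments=[{"hand":0.6,"tx":1.15,"ty":3.55,"tz":0.6,"wx":0,"wy":0,"wz":0.088},{"hand":0.6,"tx":1.45,"ty":3.45,"tz":0.6,"wx":0,"wy":0,"wz":0.088},{"hand":0.6,"tx":1.75,"ty":3.3,"tz":0.6,"wx":0,"wy":0,"wz":0.088},{"hand":0.6,"tx":2.05,"ty":3.15,"tz":0.6,"wx":0,"wy":0,"wz":0.088},{"hand":0.6,"tx":0,"ty":0,"tz":0,"wx":0,"wy":0,"wz":0}])

```text
clock: 1.55
tcp_pos: [0.5417, 0.2371, 0.1212]
tcp_rot: [3.139, -0.001, 0.026]
wrist_force: [-0.1, 0.0, -0.3]
finger_gap: 0.0532
```

```bash
python3 -c "
from h import *
shot('wrist','w1')
plan([.538,.241,.12],.03)"
```

```text
now [0.54   0.2394 0.1216] [3.141e+00 1.000e-03 2.900e-02] gap 0.0525 t 1.6 n 1 F [ 0.1  0.1 -0. ]
w/row [ 0.001  0.001 -0.001]
1 [-0.2, -0.17, 0.16]
```

View pics/w1.png

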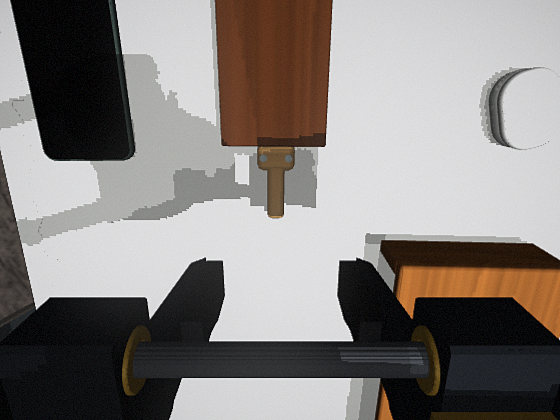

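The wrist view shows the case mouth at row 147, the hinge block at (276,158) and the tail running down to (276,217).

```bash
python3 - <<'E'
from h import *
c=shot('wrist'); im=c['image']; hsv=cv2.cvtColor(im,cv2.COLOR_RGB2HSV)
print(hsv[195,276],hsv[158,270],hsv[100,276])
for z in (.021,.012):print(z,cast(c,[(267,190),(285,190),(276,217),(276,172),(258,158),(295,158)],z).round(4).tolist())
print("case mouth",cast(c,[(222,146),(326,146),(217,0),(332,0)],.04).round(4).tolist())
E
python3 -c "
import cv2
a=cv2.imread('pics/w1.png');cv2.imwrite('pics/w1z.png',cv2.resize(a[130:230,210:340],None,fx=6,fy=6))"
```

```text
[ 17 115 111] [ 16 125 104] [ 12 177  98]
0.021 [[0.5293, 0.2455, 0.021], [0.5439, 0.246, 0.021], [0.5372, 0.2226, 0.021], [0.5362, 0.2606, 0.021], [0.5218, 0.2713, 0.021], [0.5508, 0.2722, 0.021]]
0.012 [[0.5291, 0.243, 0.012], [0.5441, 0.2435, 0.012], [0.5372, 0.2193, 0.012], [0.5362, 0.2585, 0.012], [0.5213, 0.2697, 0.012], [0.5512, 0.2706, 0.012]]
case mouth [[0.4968, 0.2828, 0.04], [0.572, 0.2851, 0.04], [0.4957, 0.3759, 0.04], [0.5693, 0.3781, 0.04]]
```

View pics/w1z.png

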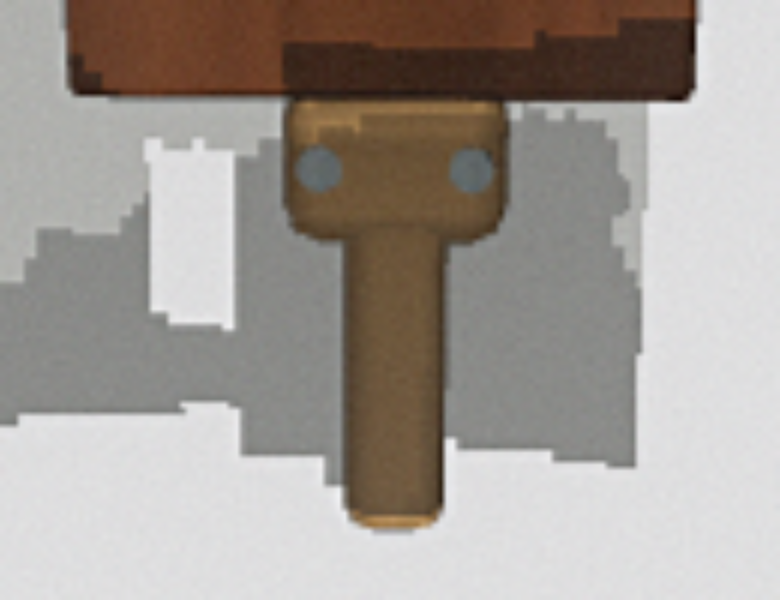

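play_rows(increments=[{"hand":0.6,"tx":-0.3,"ty":-0.6,"tz":3.5,"wx":0,"wy":0,"wz":0},{"hand":0.6,"tx":0,"ty":0,"tz":4.0,"wx":0,"wy":0,"wz":0},{"hand":0.6,"tx":0,"ty":0,"tz":3.0,"wx":0,"wy":0,"wz":0},{"hand":0.6,"tx":0,"ty":0,"tz":0,"wx":0,"wy":0,"wz":0}])

```text
clock: 1.98
tcp_pos: [0.5286, 0.2472, 0.0108]
tcp_rot: [3.138, 0.012, 0.037]
wrist_force: [-1.3, -1.2, -1.5]
finger_gap: 0.0529
```

```bash
python3 -c "
from h import *
plan([.5367,.246,.005],.02)"
```

```text
now [0.5286 0.2472 0.0108] [3.138 0.012 0.037] gap 0.0529 t 1.98 n 1 F [-1.3 -1.2 -1.5]
w/row [0.004 0.012 0.017]
1 [0.81, 0.15, 0.57]
```

play_rows(increments=[{"hand":0.6,"tx":0,"ty":0,"tz":0.5,"wx":0,"wy":0,"wz":0},{"hand":0.6,"tx":0,"ty":0,"tz":0,"wx":0,"wy":0,"wz":0}])

```text
clock: 2.15
tcp_pos: [0.5356, 0.2494, 0.0132]
tcp_rot: [-3.141, -0.001, 0.036]
wrist_force: [0.2, 0.3, 0.2]
finger_gap: 0.0529
```

```bash
python3 -c "
from h import *
plan([.5367,.246,.005],.02)"
```

```text
now [0.5356 0.2494 0.0132] [-3.141e+00 -1.000e-03  3.600e-02] gap 0.0529 t 2.15 n 1 F [0.2 0.3 0.2]
w/row [-0.001 -0.001  0.016]
1 [0.1, 0.34, 0.82]
```

play_rows(increments=[{"hand":0.6,"tx":0.1,"ty":0.4,"tz":0.8,"wx":0,"wy":0,"wz":0.016},{"hand":0.1,"tx":0,"ty":0,"tz":0,"wx":0,"wy":0,"wz":0},{"hand":0.05,"tx":0,"ty":0,"tz":0,"wx":0,"wy":0,"wz":0},{"hand":0.05,"tx":0,"ty":0,"tz":0,"wx":0,"wy":0,"wz":0},{"hand":0.05,"tx":0,"ty":0,"tz":0,"wx":0,"wy":0,"wz":0}])

```text
clock: 2.57
tcp_pos: [0.5372, 0.2443, 0.0052]
tcp_rot: [-3.141, -0.001, 0.018]
wrist_force: [0.2, -0.1, 0.2]
finger_gap: 0.028
```

play_rows(increments=[{"hand":0.05,"tx":0,"ty":0,"tz":0,"wx":0,"wy":0,"wz":0}])

```text
clock: 2.65
tcp_pos: [0.537, 0.2442, 0.0049]
tcp_rot: [-3.141, -0.001, 0.018]
wrist_force: [1.0, 0.3, -0.0]
finger_gap: 0.0219
```

play_rows(increments=[{"hand":0.05,"tx":0,"ty":0,"tz":0,"wx":0,"wy":0,"wz":0},{"hand":0.05,"tx":0,"ty":0,"tz":0,"wx":0,"wy":0,"wz":0},{"hand":0.05,"tx":0,"ty":0,"tz":0,"wx":0,"wy":0,"wz":0}])

```text
clock: 2.9
tcp_pos: [0.5366, 0.2442, 0.0043]
tcp_rot: [-3.142, -0.0, 0.018]
wrist_force: [0.8, -0.8, -0.6]
finger_gap: 0.0046
```

```bash
python3 -c "
from h import *
shot('wrist','w2')
s=read_state();print(s['finger_gap'],s['tcp_pos'])"
```

```text
0.004765503940576837 [0.53652904 0.24417307 0.00430508]
```

View pics/w2.png

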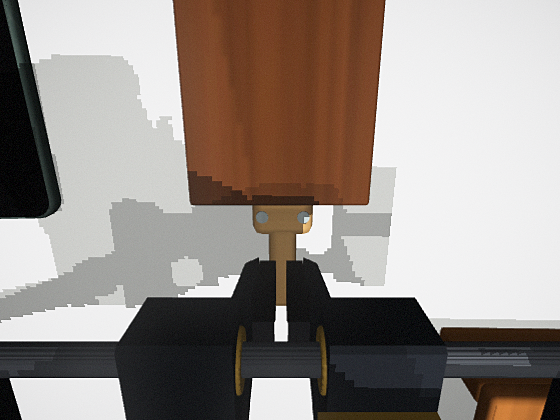

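```bash
python3 -c "
import cv2
a=cv2.imread('pics/w2.png');cv2.imwrite('pics/w2z.png',cv2.resize(a[190:350,180:390],None,fx=3.8,fy=3.7))
from h import *
c=shot('wrist');shot('scene','s2')
G=np.array([.5365,.2442,.0])
for z in (.004,.021,.023,.04): print(z, proj(c,[[.5295,.2442,z],[.5435,.2442,z],[.5295,.2532,z]]).round(0).tolist())
a=cv2.imread('pics/s2.png');cv2.imwrite('pics/s2z.png',cv2.resize(a[100:220,180:300],None,fx=5,fy=5,interpolation=cv2.INTER_CUBIC))
"
```

```text
0.004 [[267.0, 250.0], [293.0, 251.0], [267.0, 235.0]]
0.021 [[266.0, 265.0], [294.0, 265.0], [266.0, 248.0]]
0.023 [[266.0, 267.0], [294.0, 267.0], [266.0, 250.0]]
0.04 [[264.0, 284.0], [295.0, 285.0], [264.0, 266.0]]
```

View pics/w2z.png

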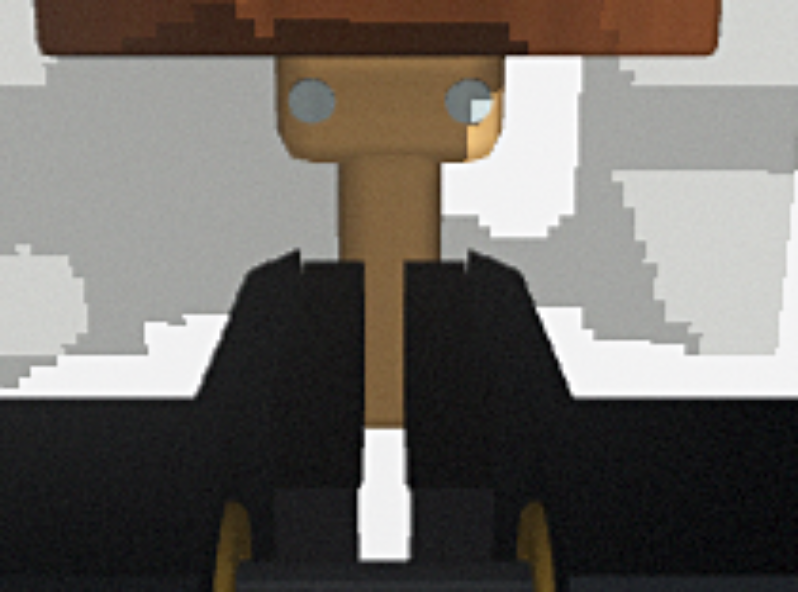

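View pics/s2z.png

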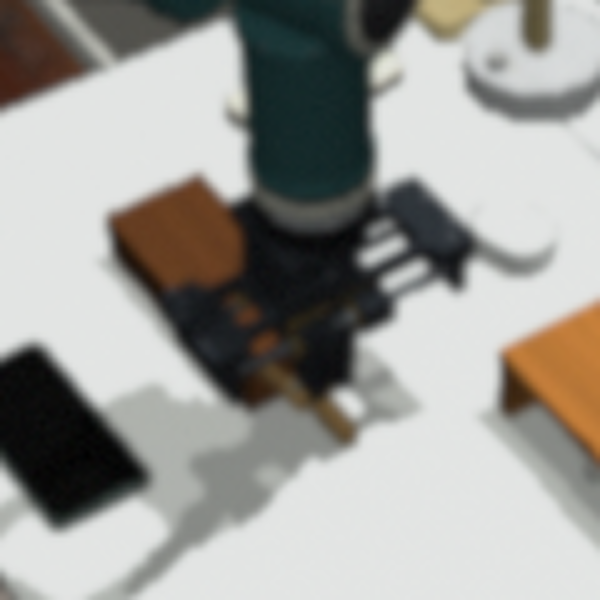

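```bash
python3 -c "
from h import *
c=shot('scene')
for z in (.004,.021,.034,.05): 
  p=proj(c,[[.5365,.2442,z],[.528,.235,z],[.528,.253,z],[.545,.235,z]]); print(z,((p-[180,100])*5).round(0).tolist())
w=shot('wrist');W=w['image'];g=W[200:300,255:315].astype(int);print(g[::6,::5].sum(2))
a=cv2.imread('pics/s2.png');cv2.imwrite('pics/s2y.png',cv2.resize(a[140:200,215:275],None,fx=10,fy=10,interpolation=cv2.INTER_CUBIC))
"
```

```text
0.004 [[327.0, 416.0], [323.0, 431.0], [309.0, 413.0], [346.0, 420.0]]
0.021 [[326.0, 399.0], [322.0, 413.0], [307.0, 396.0], [345.0, 402.0]]
0.034 [[325.0, 385.0], [321.0, 400.0], [306.0, 382.0], [344.0, 388.0]]
0.05 [[324.0, 368.0], [320.0, 383.0], [305.0, 365.0], [343.0, 371.0]]
[[122 109 126 112 110 106 120 111 120 120 111 111]
 [246 312 331 331 328 325 326 329 328 329 312 256]
 [248 353 230 284 294 277 273 287 277 244 342 230]
 [249 346 344 287 288 289 285 298 280 348 676 482]
 [249 284 285 291 292 299 299 304 295 306 504 452]
 [333 262 276 279 258 277 276 278 272 269 491 748]
 [483 495 493 189 274 306 293 298 150 738 723 729]
 [493 483 492 190 269 284 284 296 109 725 729 727]
 [481 478 488 193 274 282 295 293 140 532 516 729]
 [473 482 491 192 281 290 288 289 140 483 493 543]
 [ 75 328 313 132 180 290 317 198 107 308  69 198]
 [ 93  75  73  60  62 294 256  68  80  91  85  82]
 [ 91  65  84  70  40 282 259  79  77  67  83  93]
 [ 88  81  75  82  64 283 252  73  74  35  80  85]
 [ 77  77  72  77  40 287 245  76  76  54  75  63]
 [ 76  72  76  78  43 297 238  74  52  60  64  74]
 [ 75  75  60  80  44 288 240  63  67  61  65  63]]
```

View pics/s2y.png

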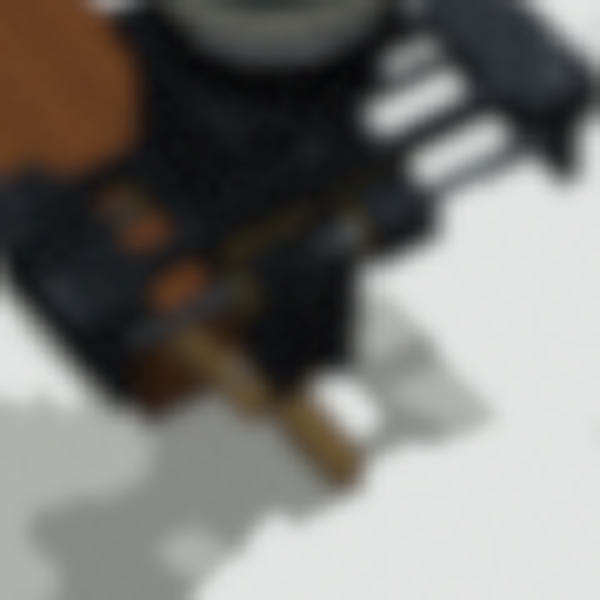

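The fingers shut to 4.8 mm, although the tail is 14 mm wide. In the wrist view their ends project at row 260, about 3 cm above the reported TCP, so they closed above the tail. I'll open and go lower while watching the force.

play_rows(increments=[{"hand":0.45,"tx":0,"ty":0,"tz":0,"wx":0,"wy":0,"wz":0},{"hand":0.45,"tx":0,"ty":0,"tz":0,"wx":0,"wy":0,"wz":0},{"hand":0.45,"tx":0,"ty":0,"tz":0,"wx":0,"wy":0,"wz":0},{"hand":0.45,"tx":0,"ty":0,"tz":0.5,"wx":0,"wy":0,"wz":0},{"hand":0.45,"tx":0,"ty":0,"tz":0,"wx":0,"wy":0,"wz":0}])

```text
clock: 3.57
tcp_pos: [0.536, 0.2439, -0.0015]
tcp_rot: [3.141, 0.001, 0.018]
wrist_force: [-0.4, 1.0, -1.1]
finger_gap: 0.0356
```

```bash
python3 -c "
from h import *
shot('wrist','w3')
s=read_state();print(s['finger_gap'],s['tcp_pos'],s['wrist_force'])"
```

```text
0.03881508437148966 [ 0.53587988  0.24389957 -0.00143871] [-0.85030426  0.54548163 -0.45548384]
```

View pics/w3.png

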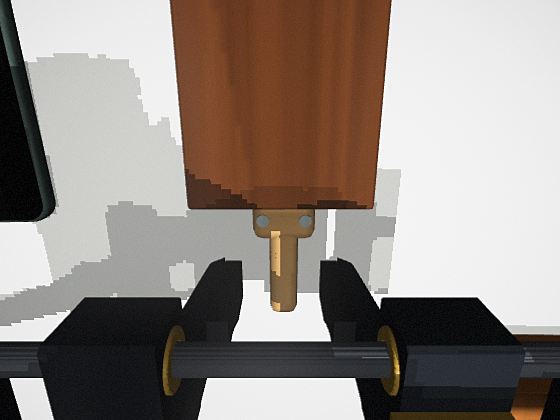

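play_rows(increments=[{"hand":0.45,"tx":0,"ty":0,"tz":0.5,"wx":0,"wy":0,"wz":0},{"hand":0.45,"tx":0,"ty":0,"tz":0.5,"wx":0,"wy":0,"wz":0},{"hand":0.45,"tx":0,"ty":0,"tz":0,"wx":0,"wy":0,"wz":0}])

```text
clock: 3.87
tcp_pos: [0.5355, 0.2437, -0.0121]
tcp_rot: [3.141, 0.002, 0.018]
wrist_force: [0.1, -0.1, -0.1]
finger_gap: 0.0396
```

```bash
python3 -c "
from h import *
shot('wrist','w4')
s=read_state();print(s['finger_gap'],s['tcp_pos'],s['wrist_force'])"
```

```text
0.03993717457243677 [ 0.53567158  0.24382164 -0.01171876] [-0.29863802 -0.40689746  0.30416841]
```

View pics/w4.png

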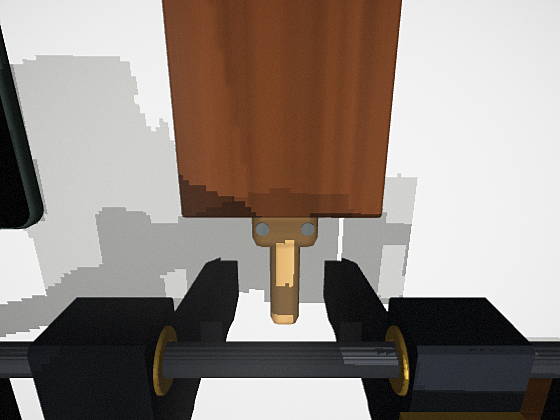

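play_rows(increments=[{"hand":0.45,"tx":0,"ty":0,"tz":0.5,"wx":0,"wy":0,"wz":0},{"hand":0.45,"tx":0.1,"ty":0,"tz":0.3,"wx":0,"wy":0,"wz":0},{"hand":0.45,"tx":0,"ty":0,"tz":0,"wx":0,"wy":0,"wz":0}])

```text
clock: 4.17
tcp_pos: [0.5371, 0.244, -0.0195]
tcp_rot: [3.141, 0.001, 0.018]
wrist_force: [0.0, 0.7, -0.4]
finger_gap: 0.0394
```

play_rows(increments=[{"hand":0.05,"tx":0,"ty":0,"tz":0,"wx":0,"wy":0,"wz":0},{"hand":0.05,"tx":0,"ty":0,"tz":0,"wx":0,"wy":0,"wz":0},{"hand":0.05,"tx":0,"ty":0,"tz":0,"wx":0,"wy":0,"wz":0},{"hand":0.05,"tx":0,"ty":0,"tz":0,"wx":0,"wy":0,"wz":0},{"hand":0.05,"tx":0,"ty":0,"tz":0,"wx":0,"wy":0,"wz":0}])

```text
clock: 4.58
tcp_pos: [0.5377, 0.2443, -0.0184]
tcp_rot: [-3.141, -0.0, 0.018]
wrist_force: [0.4, 0.6, 0.3]
finger_gap: 0.0132
```

```bash
python3 -c "
from h import *
shot('wrist','w5')
s=read_state();print(s['finger_gap'],s['tcp_pos'],s['wrist_force'])"
```

```text
0.013387830912723194 [ 0.53768167  0.244259   -0.0185027 ] [-0.24940406 -0.54462792  0.18216286]
```

View pics/w5.png

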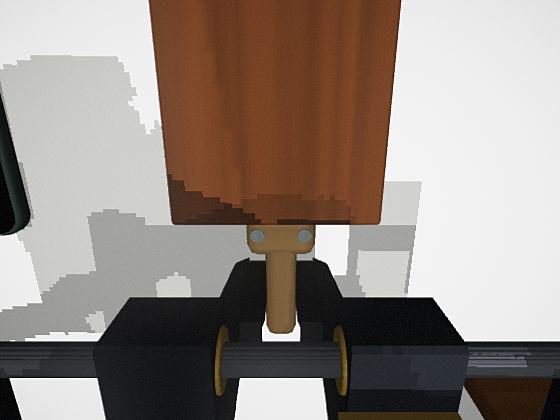

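play_rows(increments=[{"hand":0.05,"tx":0,"ty":0.5,"tz":-0.3,"wx":0,"wy":0,"wz":0},{"hand":0.05,"tx":0,"ty":1.5,"tz":0,"wx":0,"wy":0,"wz":0},{"hand":0.05,"tx":0,"ty":2.0,"tz":0,"wx":0,"wy":0,"wz":0},{"hand":0.05,"tx":0,"ty":2.0,"tz":0,"wx":0,"wy":0,"wz":0},{"hand":0.05,"tx":0,"ty":2.0,"tz":0,"wx":0,"wy":0,"wz":0}])

```text
clock: 5.05
tcp_pos: [0.5386, 0.1624, -0.0157]
tcp_rot: [3.141, 0.0, 0.019]
wrist_force: [-0.8, -0.4, -0.9]
finger_gap: 0.0134
```

```bash
python3 -c "
from h import *
shot('wrist','w6')
s=read_state();print(s['finger_gap'],s['tcp_pos'],s['wrist_force'])"
```

```text
0.013355618177891895 [ 0.53813423  0.15918631 -0.01600383] [-0.38571755 -2.2252642  -1.30011618]
```

View pics/w6.png

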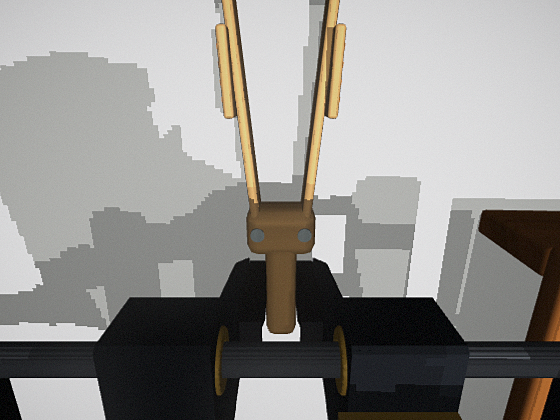

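play_rows(increments=[{"hand":0.05,"tx":0,"ty":2.5,"tz":0,"wx":0,"wy":0,"wz":0},{"hand":0.05,"tx":0,"ty":3.0,"tz":0,"wx":0,"wy":0,"wz":0},{"hand":0.05,"tx":0,"ty":3.0,"tz":0,"wx":0,"wy":0,"wz":0},{"hand":0.05,"tx":-1.0,"ty":3.0,"tz":0,"wx":0,"wy":0,"wz":0},{"hand":0.05,"tx":-2.5,"ty":1.0,"tz":0,"wx":0,"wy":0,"wz":0}])

```text
clock: 5.52
tcp_pos: [0.5093, 0.0348, -0.0146]
tcp_rot: [3.14, -0.005, 0.016]
wrist_force: [0.3, 0.1, -0.1]
finger_gap: 0.0136
```

```bash
python3 -c "
from h import *
plan([.41,.0,-.016],.3-1.57)"
```

```text
now [ 0.5093  0.0348 -0.0146] [ 3.14  -0.005  0.016] gap 0.0136 t 5.52 n 11 F [ 0.3  0.1 -0.1]
w/row [-0.    -0.     0.117]
1 [-0.91, 0.3, 0.01]
2 [-0.87, 0.41, 0.01]
3 [-0.81, 0.5, 0.01]
4 [-0.75, 0.6, 0.01]
5 [-0.67, 0.68, 0.01]
6 [-0.59, 0.75, 0.01]
7 [-0.5, 0.82, 0.01]
8 [-0.4, 0.87, 0.01]
9 [-0.3, 0.91, 0.01]
10 [-0.19, 0.94, 0.01]
11 [-0.08, 0.95, 0.01]
```

play_rows(increments=[{"hand":0.05,"tx":-2.0,"ty":0.65,"tz":0,"wx":0,"wy":0,"wz":0.117},{"hand":0.05,"tx":-1.9,"ty":0.9,"tz":0,"wx":0,"wy":0,"wz":0.117},{"hand":0.05,"tx":-1.8,"ty":1.1,"tz":0,"wx":0,"wy":0,"wz":0.117},{"hand":0.05,"tx":-1.6,"ty":1.3,"tz":0,"wx":0,"wy":0,"wz":0.117},{"hand":0.05,"tx":-1.4,"ty":1.4,"tz":0,"wx":0,"wy":0,"wz":0.117}])

```text
clock: 5.93
tcp_pos: [0.4069, 0.0032, -0.0158]
tcp_rot: [3.141, 0.0, -0.573]
wrist_force: [0.0, 0.2, -0.9]
finger_gap: 0.0131
```

play_rows(increments=[{"hand":0.05,"tx":0,"ty":0,"tz":0,"wx":0,"wy":0,"wz":0.117},{"hand":0.05,"tx":0,"ty":0,"tz":0,"wx":0,"wy":0,"wz":0.117},{"hand":0.05,"tx":0,"ty":0,"tz":0,"wx":0,"wy":0,"wz":0.117},{"hand":0.05,"tx":0,"ty":0,"tz":0,"wx":0,"wy":0,"wz":0.117},{"hand":0.05,"tx":0,"ty":0,"tz":0,"wx":0,"wy":0,"wz":0.117}])

```text
clock: 6.35
tcp_pos: [0.4081, 0.0035, -0.0156]
tcp_rot: [3.142, -0.0, -1.158]
wrist_force: [0.3, -0.5, -0.9]
finger_gap: 0.0136
```

play_rows(increments=[{"hand":0.05,"tx":0,"ty":0,"tz":0,"wx":0,"wy":0,"wz":0.117},{"hand":0.05,"tx":0,"ty":0,"tz":0,"wx":0,"wy":0,"wz":0}])

```text
clock: 6.52
tcp_pos: [0.4081, 0.0036, -0.0156]
tcp_rot: [3.142, -0.0, -1.272]
wrist_force: [0.1, -0.5, -1.0]
finger_gap: 0.0132
```

```bash
python3 -c "
from h import *
shot('wrist','w7')
plan([.41,.0,-.016],.3-1.57)"
```

```text
now [ 0.4082  0.0037 -0.0156] [ 3.142 -0.    -1.267] gap 0.0131 t 6.57 n 1 F [-0.1  0.7 -1. ]
w/row [ 0.    -0.     0.003]
1 [0.41, -0.06, 0.04]
```

View pics/w7.png

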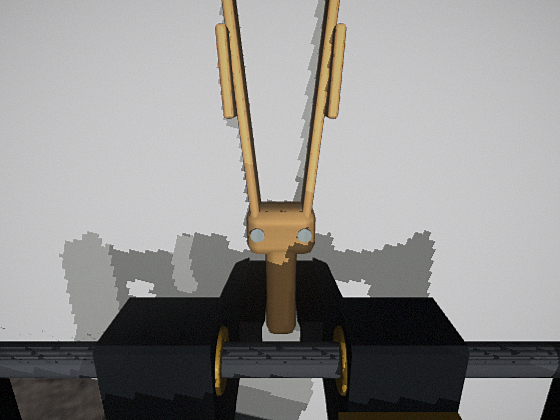

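play_rows(increments=[{"hand":0.05,"tx":0,"ty":0,"tz":0.35,"wx":0,"wy":0,"wz":0},{"hand":0.05,"tx":0,"ty":0,"tz":0.25,"wx":0,"wy":0,"wz":0},{"hand":0.05,"tx":0,"ty":0,"tz":0,"wx":0,"wy":0,"wz":0},{"hand":0.3,"tx":0,"ty":0,"tz":0,"wx":0,"wy":0,"wz":0},{"hand":0.45,"tx":0,"ty":0,"tz":0,"wx":0,"wy":0,"wz":0}])

```text
clock: 6.98
tcp_pos: [0.4088, 0.0041, -0.0216]
tcp_rot: [-3.141, -0.0, -1.267]
wrist_force: [-0.3, -0.5, -0.4]
finger_gap: 0.0242
```

play_rows(increments=[{"hand":0.45,"tx":0,"ty":0,"tz":0,"wx":0,"wy":0,"wz":0},{"hand":0.6,"tx":0,"ty":0,"tz":-2.0,"wx":0,"wy":0,"wz":0},{"hand":0.8,"tx":0,"ty":0,"tz":-4.0,"wx":-0.1,"wy":0,"wz":0},{"hand":0.8,"tx":0,"ty":0,"tz":-4.0,"wx":-0.1,"wy":0,"wz":0},{"hand":0.8,"tx":0,"ty":0,"tz":-3.0,"wx":-0.1,"wy":0,"wz":0}])

```text
clock: 7.4
tcp_pos: [0.418, 0.0068, 0.1102]
tcp_rot: [2.84, -0.001, -1.269]
wrist_force: [0.8, 0.7, 0.2]
finger_gap: 0.0581
```

```bash
python3 -c "
from h import *
c=shot('wrist','w8')
print(c['R'][2]); print(cast(c,[(280,0),(280,100),(280,200)],0))
s=read_state();print(s['finger_gap'],s['tcp_pos'],s['tcp_rot'],s['joint_positions'].round(2))"
```

```text
[-0.55650704 -0.17496568 -0.81221113]
[[ 0.52139896  0.03996369  0.        ]
 [ 0.46162853  0.02135883  0.        ]
 [ 0.3781676  -0.00462022  0.        ]]
0.061986373848065435 [0.42609234 0.00791352 0.11454862] [ 2.84630054 -0.00329354 -1.26811047] [ 0.03  0.09  2.02 -0.08  1.32  1.33]
```

View pics/w8.png

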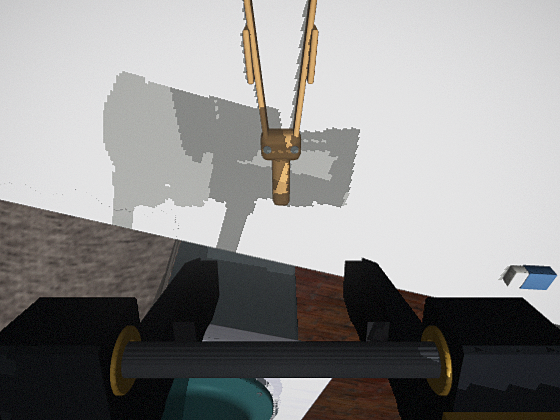

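The view tilted the wrong way, back toward the robot. The tongs lie flat near (280,100), and I'll tilt forward to look under the riser.

```bash
python3 -c "
from h import *
plan([.48,.05,.05],-1.57,tilt=.9)"
```

```text
now [0.4261 0.0079 0.1145] [ 2.846 -0.003 -1.268] gap 0.062 t 7.45 n 11 F [7.4 0.8 0.8]
w/row [0.108 0.008 0.028]
1 [-0.22, -0.73, 0.39]
2 [-0.24, -0.67, 0.47]
3 [-0.27, -0.61, 0.53]
4 [-0.29, -0.55, 0.59]
5 [-0.31, -0.47, 0.64]
6 [-0.32, -0.39, 0.69]
7 [-0.34, -0.3, 0.72]
8 [-0.35, -0.22, 0.75]
9 [-0.36, -0.12, 0.76]
10 [-0.37, -0.03, 0.77]
11 [-0.38, 0.06, 0.76]
```

play_rows(increments=[{"hand":0.8,"tx":-0.2,"ty":-0.7,"tz":0.4,"wx":0.108,"wy":0.008,"wz":0.028},{"hand":0.8,"tx":-0.25,"ty":-0.7,"tz":0.5,"wx":0.108,"wy":0.008,"wz":0.028},{"hand":0.8,"tx":-0.25,"ty":-0.6,"tz":0.5,"wx":0.108,"wy":0.008,"wz":0.028},{"hand":0.8,"tx":-0.3,"ty":-0.55,"tz":0.6,"wx":0.108,"wy":0.008,"wz":0.028},{"hand":0.8,"tx":-0.3,"ty":-0.45,"tz":0.6,"wx":0.108,"wy":0.008,"wz":0.028}])

```text
clock: 7.87
tcp_pos: [0.4429, 0.0261, 0.0782]
tcp_rot: [-2.891, -0.044, -1.407]
wrist_force: [0.1, 0.0, 0.2]
finger_gap: 0.0705
```

play_rows(increments=[{"hand":0.8,"tx":-0.3,"ty":-0.4,"tz":0.7,"wx":0.108,"wy":0.008,"wz":0.028},{"hand":0.8,"tx":-0.35,"ty":-0.3,"tz":0.7,"wx":0.108,"wy":0.008,"wz":0.028},{"hand":0.8,"tx":-0.35,"ty":-0.2,"tz":0.75,"wx":0.108,"wy":0.008,"wz":0.028},{"hand":0.8,"tx":-0.35,"ty":-0.1,"tz":0.75,"wx":0.108,"wy":0.008,"wz":0.028},{"hand":0.8,"tx":-0.35,"ty":0,"tz":0.75,"wx":0.108,"wy":0.008,"wz":0.028}])

```text
clock: 8.28
tcp_pos: [0.5143, 0.0448, 0.0754]
tcp_rot: [-2.47, -0.032, -1.54]
wrist_force: [-0.1, -0.7, -0.3]
finger_gap: 0.0707
```

```bash
python3 -c "
from h import *
c=shot('wrist','w9')
print(c['R'][2],-c['R'].T@c['t'])
s=read_state();print(s['joint_positions'].round(2))
plan([.48,.05,.05],-1.57,tilt=.9)"
```

```text
[ 0.34333858 -0.01893552 -0.9390208 ] [0.46812494 0.0502406  0.2650611 ]
[ 0.08 -0.27  2.57 -0.32  0.18  1.9 ]
now [0.5131 0.0438 0.0737] [-2.474 -0.034 -1.542] gap 0.0703 t 8.33 n 2 F [ 0.1 -0.3  0.7]
w/row [ 0.116 -0.002  0.022]
1 [-0.4, 2.02, -0.1]
2 [-0.35, 2.0, -0.33]
```

View pics/w9.png

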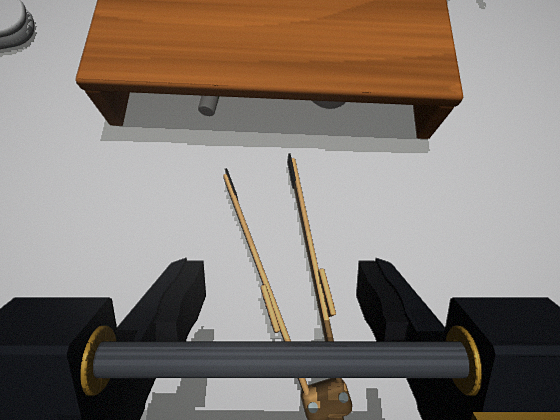

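The battery's front end shows at (207,104) under the riser, with the tea light at (328,103). So the battery is the left object. The tongs lie below it, with their tips at (226,172) and (291,157).

Run:
```python
from h import *
c=shot('wrist','w10'); im=c['image']
cv2.imwrite('pics/w10z.png',cv2.resize(im[80:180,80:240,::-1],None,fx=5,fy=5,interpolation=cv2.INTER_CUBIC))
print("riser front bottom corners",cast(c,[(110,126),(417,138)],0).round(4).tolist())
print("riser edge z.057",cast(c,[(78,88),(461,103)],.057).round(4).tolist())
print("tips z.017",cast(c,[(226,170),(290,154)],.017).round(4).tolist())
```

```text
riser front bottom corners [[0.6308, 0.1897, 0.0], [0.6323, -0.0716, 0.0]]
riser edge z.057 [[0.6244, 0.1867, 0.057], [0.6267, -0.0797, 0.057]]
tips z.017 [[0.5862, 0.0866, 0.017], [0.6023, 0.0381, 0.017]]
```

View pics/w10z.png

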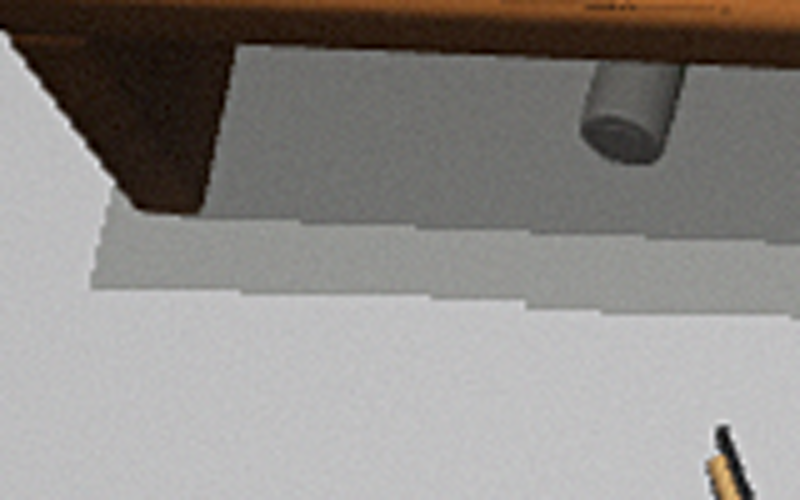

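Run:
```python
from h import *
c=shot('wrist')
f=lambda L:[(80+x/5,80+y/5) for x,y in L]
A=cast(c,f([(583,122),(601,65),(664,148),(686,70)]),.009); print(A.round(4).tolist())
for i in (0,2):
    d=A[i+1]-A[i]; print("yaw",np.arctan2(d[1],d[0]))
print("face centre",cast(c,f([(621,140)]),.0075),"bottom",cast(c,f([(628,164)]),.0))
T=cast(c,[(328,108)],0);print("tea front",T)
```

```text
[[0.646, 0.1171, 0.009], [0.6576, 0.1154, 0.009], [0.6417, 0.1032, 0.009], [0.6574, 0.101, 0.009]]
yaw -0.1497994069828785
yaw -0.13879901826453034
face centre [[0.6439273  0.11079875 0.0075    ]] bottom [[0.64437576 0.11089314 0.        ]]
tea front [[0.65544603 0.00538289 0.        ]]
```

```bash
python3 -c "
from h import *
plan([.495,.031,.08],-1.266)"
```

```text
now [0.5106 0.0436 0.0721] [-2.481 -0.036 -1.538] gap 0.0705 t 8.43 n 6 F [-0.8 -0.8  0.1]
w/row [-0.109 -0.021 -0.042]
1 [0.21, 0.13, -0.26]
2 [0.19, 0.17, -0.25]
3 [0.18, 0.21, -0.23]
4 [0.17, 0.24, -0.21]
5 [0.15, 0.27, -0.19]
6 [0.14, 0.29, -0.16]
```

play_rows(increments=[{"hand":0.8,"tx":0.2,"ty":0.15,"tz":-0.5,"wx":-0.109,"wy":-0.021,"wz":-0.042},{"hand":0.8,"tx":0.2,"ty":0.15,"tz":-0.4,"wx":-0.109,"wy":-0.021,"wz":-0.042},{"hand":0.8,"tx":0.2,"ty":0.2,"tz":-0.2,"wx":-0.109,"wy":-0.021,"wz":-0.042},{"hand":0.8,"tx":0.15,"ty":0.25,"tz":-0.2,"wx":-0.109,"wy":-0.021,"wz":-0.042},{"hand":0.8,"tx":0.15,"ty":0.25,"tz":-0.2,"wx":-0.109,"wy":-0.021,"wz":-0.042}])

```text
clock: 8.85
tcp_pos: [0.4979, 0.0315, 0.0818]
tcp_rot: [-2.993, -0.025, -1.33]
wrist_force: [0.2, -0.2, 0.1]
finger_gap: 0.0704
```

```bash
python3 -c "
from h import *
plan([.495,.031,.08],-1.266)"
```

```text
now [0.4979 0.0315 0.0818] [-2.993 -0.025 -1.33 ] gap 0.0704 t 8.85 n 2 F [ 0.2 -0.2  0.1]
w/row [-0.074 -0.015 -0.031]
1 [-0.01, 0.16, 0.07]
2 [-0.01, 0.15, 0.08]
```

play_rows(increments=[{"hand":0.8,"tx":0,"ty":0.15,"tz":0,"wx":-0.074,"wy":-0.015,"wz":-0.031},{"hand":0.8,"tx":0,"ty":0.15,"tz":0,"wx":-0.074,"wy":-0.015,"wz":-0.031},{"hand":0.8,"tx":0,"ty":0,"tz":0,"wx":0,"wy":0,"wz":0}])

```text
clock: 9.1
tcp_pos: [0.498, 0.0309, 0.0808]
tcp_rot: [-3.138, -0.001, -1.268]
wrist_force: [1.3, 0.6, 0.2]
finger_gap: 0.0707
```

```bash
python3 -c "
from h import *
c=shot('wrist','w11')
plan([.495,.031,.08],-1.266)"
```

```text
now [0.4967 0.0308 0.0801] [-3.137e+00 -2.000e-03 -1.269e+00] gap 0.0705 t 9.15 n 1 F [-1.   0.1 -0.4]
w/row [-0.004 -0.002 -0.003]
1 [-0.07, 0.15, 0.01]
```

View pics/w11.png

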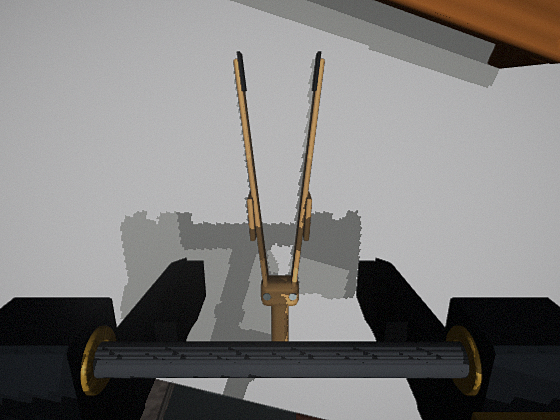

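The wrist view shows the grip plates at (252,218) and (307,218), rows 196–240. The tips are at row 52, x 238 and 320.

Run:
```python
from h import *
c=shot('wrist'); im=c['image']
cv2.imwrite('pics/w12z.png',cv2.resize(im[180:250,230:330,::-1],None,fx=8,fy=8))
G=cast(c,[(250,196),(253,240),(308,196),(305,240)],.023);print(G.round(4).tolist(),G.mean(0))
T=cast(c,[(238,52),(320,52)],.017);print(T,T.mean(0),np.linalg.norm(T[0]-T[1]))
H=cast(c,[(262,292),(298,292)],.018);print(H,H.mean(0))
d=T.mean(0)-H.mean(0);print(np.arctan2(d[1],d[0]),np.linalg.norm(d[:2]))
R=Ro.from_euler("xyz",read_state()["tcp_rot"]);print((G.mean(0)-read_state()["tcp_pos"])@R.as_matrix())
```

```text
[[0.5041, 0.0556, 0.023], [0.4733, 0.0446, 0.023], [0.5159, 0.0176, 0.023], [0.4843, 0.0092, 0.023]] [0.49438301 0.03174245 0.023     ]
[[0.58960215 0.08797047 0.017     ]
 [0.60477731 0.03935308 0.017     ]] [0.59718973 0.06366177 0.017     ] 0.050930698044480575
[[ 4.31594839e-01  2.59195274e-02  1.80000000e-02]
 [ 4.39785086e-01 -4.39468117e-04  1.80000000e-02]] [0.43568996 0.01274003 0.018     ]
0.3054386105965717 0.16933752978674474
[-0.0015315   0.00069014  0.05658579]
```

View pics/w12z.png

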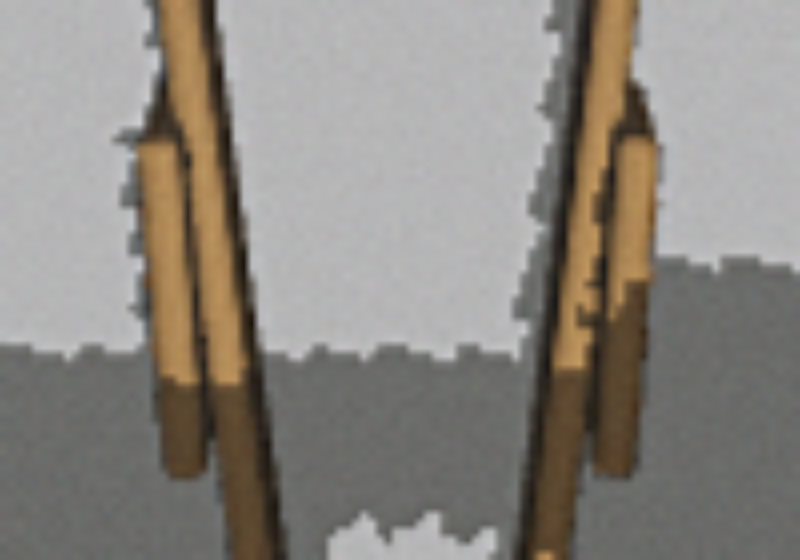

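play_rows(increments=[{"hand":0.75,"tx":0,"ty":0.25,"tz":3.5,"wx":0,"wy":0,"wz":0},{"hand":0.75,"tx":0,"ty":0,"tz":3.5,"wx":0,"wy":0,"wz":0},{"hand":0.75,"tx":0,"ty":0,"tz":2.0,"wx":0,"wy":0,"wz":0},{"hand":0.75,"tx":0,"ty":0,"tz":0.8,"wx":0,"wy":0,"wz":0},{"hand":0.75,"tx":0,"ty":0,"tz":0,"wx":0,"wy":0,"wz":0}])

```text
clock: 9.62
tcp_pos: [0.4896, 0.029, -0.0201]
tcp_rot: [3.14, -0.003, -1.27]
wrist_force: [0.4, -0.2, -0.5]
finger_gap: 0.066
```

```bash
python3 -c "
from h import *
c=shot('wrist','w13')
plan([.4935,.0315,-.022],-1.266)"
```

```text
now [ 0.4917  0.0289 -0.0183] [-3.14  -0.004 -1.27 ] gap 0.0661 t 9.67 n 1 F [-0.4 -0.5 -0.4]
w/row [-0.002 -0.004 -0.004]
1 [-0.19, -0.25, 0.37]
```

View pics/w13.png

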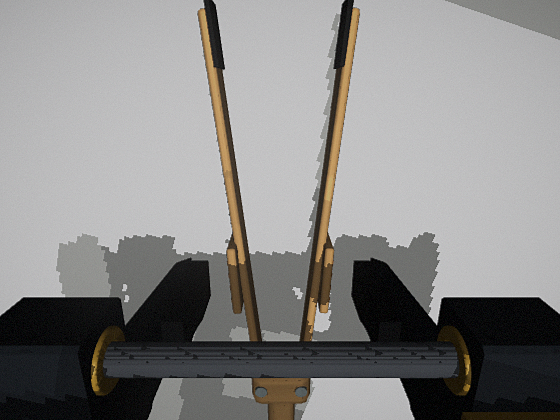

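play_rows(increments=[{"hand":0.75,"tx":-0.2,"ty":-0.2,"tz":0.3,"wx":0,"wy":0,"wz":0},{"hand":0.485,"tx":0,"ty":0,"tz":0,"wx":0,"wy":0,"wz":0},{"hand":0.485,"tx":0,"ty":0,"tz":0,"wx":0,"wy":0,"wz":0},{"hand":0.485,"tx":0,"ty":0,"tz":0,"wx":0,"wy":0,"wz":0},{"hand":0.485,"tx":0,"ty":0,"tz":0,"wx":0,"wy":0,"wz":0}])

```text
clock: 10.08
tcp_pos: [0.4961, 0.0313, -0.0198]
tcp_rot: [-3.136, -0.006, -1.27]
wrist_force: [-0.2, 0.1, 3.0]
finger_gap: 0.0432
```

play_rows(increments=[{"hand":0.485,"tx":0,"ty":0,"tz":0,"wx":0,"wy":0,"wz":0},{"hand":0.48,"tx":0,"ty":0,"tz":0,"wx":0,"wy":0,"wz":0}])

```text
clock: 10.25
tcp_pos: [0.4961, 0.0312, -0.0198]
tcp_rot: [-3.136, -0.006, -1.271]
wrist_force: [0.1, 0.6, 6.4]
finger_gap: 0.0424
```

```bash
python3 -c "
from h import *
c=shot('wrist','w14')
G=cast(c,[(280,280)],.023); print(G)
plan([.4915,.133,-.018],-1.57-.145)"
```

```text
[[0.50162156 0.03406581 0.023     ]]
now [ 0.4961  0.0312 -0.0198] [-3.136 -0.006 -1.271] gap 0.042 t 10.3 n 4 F [ 0.7 -0.7  5.4]
w/row [-0.002 -0.001  0.111]
1 [-2.47, -0.64, -0.06]
2 [-2.52, -0.36, -0.05]
3 [-2.55, -0.08, -0.05]
4 [-2.54, 0.2, -0.05]
```

View pics/w14.png

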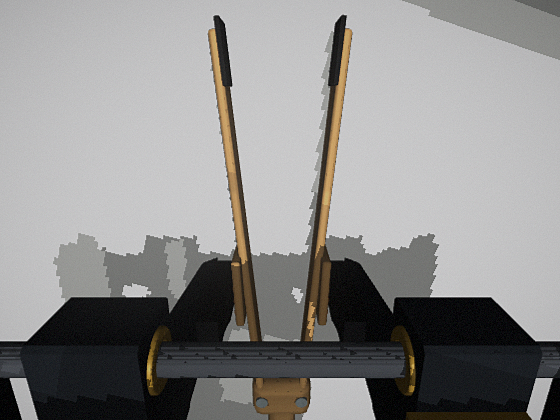

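play_rows(increments=[{"hand":0.48,"tx":0,"ty":0,"tz":-0.4,"wx":0,"wy":0,"wz":0},{"hand":0.48,"tx":-2.5,"ty":-0.6,"tz":-0.2,"wx":0,"wy":0,"wz":0.111},{"hand":0.48,"tx":-2.5,"ty":-0.4,"tz":0,"wx":0,"wy":0,"wz":0.111},{"hand":0.48,"tx":-2.5,"ty":-0.1,"tz":0,"wx":0,"wy":0,"wz":0.111},{"hand":0.48,"tx":-2.5,"ty":0.2,"tz":0,"wx":0,"wy":0,"wz":0.111}])

```text
clock: 10.72
tcp_pos: [0.4896, 0.1329, -0.0155]
tcp_rot: [-3.137, -0.003, -1.721]
wrist_force: [0.3, -0.2, -1.4]
finger_gap: 0.0422
```

play_rows(increments=[{"hand":0.48,"tx":0,"ty":0,"tz":0,"wx":0,"wy":0,"wz":0}])

```text
clock: 10.8
tcp_pos: [0.4898, 0.1352, -0.0153]
tcp_rot: [-3.137, -0.002, -1.717]
wrist_force: [0.1, 0.7, 0.2]
finger_gap: 0.0421
```

```bash
python3 -c "
from h import *
c=shot('wrist','w15')
plan([.4915,.133,-.018],-1.57-.145)"
```

```text
now [ 0.4897  0.1337 -0.0155] [-3.137e+00 -3.000e-03 -1.711e+00] gap 0.0423 t 10.85 n 1 F [-0.5 -0.  -0.5]
w/row [-0.004 -0.003  0.004]
1 [0.04, -0.19, 0.26]
```

View pics/w15.png

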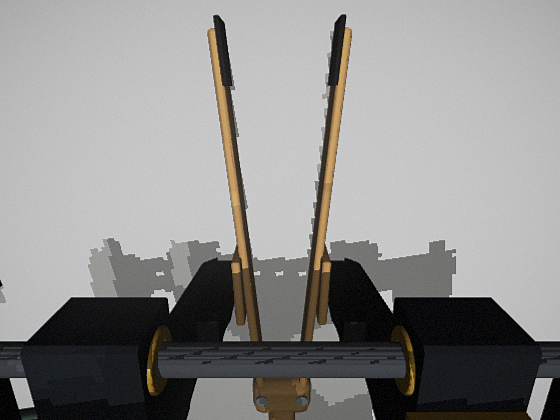

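Run:
```python
from h import *
c=shot('wrist'); s=read_state()
for z in (.0185,.0215,.025):
    A=cast(c,[(218,15),(230,86),(343,15),(331,86)],z); print(z,np.linalg.norm(A[0]-A[1]),np.linalg.norm(A[2]-A[3]))
    t=A.mean(0); d=(A[0]+A[2]-A[1]-A[3]); print("tip",t,"yaw",np.arctan2(d[1],d[0]), "gap",np.linalg.norm(A[0]-A[2]), "rel",Ro.from_euler("xyz",s["tcp_rot"]).inv().apply(t-s["tcp_pos"]))
H=cast(c,[(253,400),(310,400)],.0225).mean(0);print("hinge",H)
```

```text
0.0185 0.02436073428735777 0.02438574671097792
tip [0.58498513 0.12130047 0.0185    ] yaw -0.13923484164587727 gap 0.044974328611356716 rel [-0.00189922 -0.09619922 -0.03370049]
0.0215 0.023851431330173523 0.023875920826152468
tip [0.58469308 0.12134952 0.0215    ] yaw -0.1392348416458774 gap 0.04403406308861216 rel [-0.00189568 -0.0959154  -0.03670168]
0.025 0.02325724454679175 0.023281123960522777
tip [0.58435235 0.12140675 0.025     ] yaw -0.1392348416458774 gap 0.042937086645410114 rel [-0.00189155 -0.09558427 -0.04020307]
hinge [0.42574938 0.14310679 0.0225    ]
```

play_rows(increments=[{"hand":0.48,"tx":0.2,"ty":-1.0,"tz":0.2,"wx":0,"wy":0,"wz":0},{"hand":0.48,"tx":0,"ty":-2.0,"tz":0,"wx":0,"wy":0,"wz":0},{"hand":0.48,"tx":0,"ty":-1.5,"tz":0,"wx":0,"wy":0,"wz":0},{"hand":0.48,"tx":0,"ty":0,"tz":0,"wx":0,"wy":0,"wz":0}])

```text
clock: 11.23
tcp_pos: [0.5387, 0.1222, -0.0164]
tcp_rot: [-3.133, -0.002, -1.715]
wrist_force: [1.0, 0.1, -0.4]
finger_gap: 0.0426
```

```bash
python3 -c "
from h import *
c=shot('wrist','w16');shot('scene','s16')
plan([.4915+.082,.119,-.018],-1.57-.145)"
```

```text
now [ 0.5349  0.1224 -0.0173] [-3.137 -0.004 -1.716] gap 0.0425 t 11.33 n 1 F [-0.3  0.2 -1.2]
w/row [-0.004 -0.004 -0.001]
1 [-0.22, -3.87, 0.09]
```

View pics/w16.png

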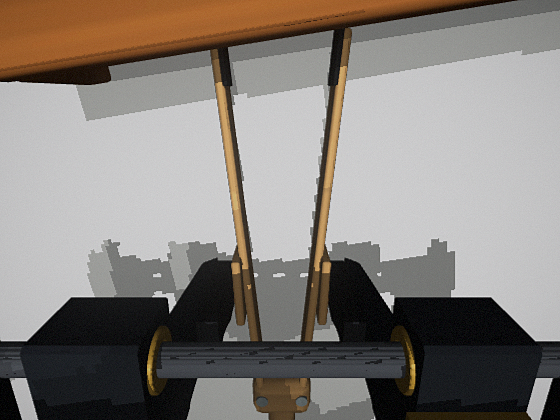

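play_rows(increments=[{"hand":0.48,"tx":-0.2,"ty":-1.3,"tz":0,"wx":0,"wy":0,"wz":0},{"hand":0.48,"tx":0,"ty":-1.3,"tz":0,"wx":0,"wy":0,"wz":0},{"hand":0.48,"tx":0,"ty":-1.3,"tz":0,"wx":0,"wy":0,"wz":0},{"hand":0.48,"tx":0,"ty":0,"tz":0,"wx":0,"wy":0,"wz":0},{"hand":0.48,"tx":0,"ty":0,"tz":0,"wx":0,"wy":0,"wz":0}])

```text
clock: 11.75
tcp_pos: [0.5726, 0.1196, -0.0172]
tcp_rot: [-3.138, -0.004, -1.715]
wrist_force: [0.0, -0.3, -0.5]
finger_gap: 0.0427
```

```bash
python3 -c "
from h import *
c=shot('wrist','w17');s=read_state()
print('tip',s['tcp_pos']+Ro.from_euler('xyz',s['tcp_rot']).apply([-.0019,-.0959,0]))
plan([.4915+.082,.119,-.018],-1.57-.145)"
```

```text
tip [ 0.66707057  0.10782446 -0.01706543]
now [ 0.5719  0.1197 -0.0173] [-3.139 -0.004 -1.715] gap 0.0422 t 11.8 n 1 F [-0.9 -0.2 -0.8]
w/row [-0.003 -0.004  0.   ]
1 [0.05, -0.17, 0.07]
```

View pics/w17.png

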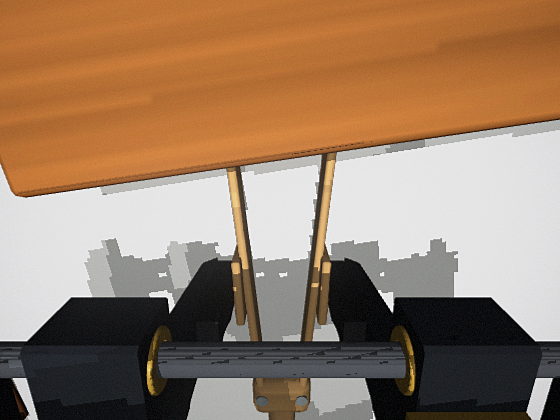

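play_rows(increments=[{"hand":0.42,"tx":0,"ty":0,"tz":0,"wx":0,"wy":0,"wz":0},{"hand":0.38,"tx":0,"ty":0,"tz":0,"wx":0,"wy":0,"wz":0},{"hand":0.34,"tx":0,"ty":0,"tz":0,"wx":0,"wy":0,"wz":0},{"hand":0.3,"tx":0,"ty":0,"tz":0,"wx":0,"wy":0,"wz":0},{"hand":0.28,"tx":0,"ty":0,"tz":0,"wx":0,"wy":0,"wz":0}])

```text
clock: 12.22
tcp_pos: [0.573, 0.1203, -0.0168]
tcp_rot: [-3.137, -0.003, -1.714]
wrist_force: [-0.9, 0.0, -1.6]
finger_gap: 0.0302
```

play_rows(increments=[{"hand":0.25,"tx":0,"ty":0,"tz":0,"wx":0,"wy":0,"wz":0},{"hand":0.25,"tx":0,"ty":0,"tz":0,"wx":0,"wy":0,"wz":0},{"hand":0.25,"tx":0,"ty":0,"tz":0,"wx":0,"wy":0,"wz":0}])

```text
clock: 12.47
tcp_pos: [0.5734, 0.1202, -0.0168]
tcp_rot: [-3.137, -0.003, -1.714]
wrist_force: [-0.4, -0.1, -1.6]
finger_gap: 0.03
```

```bash
python3 -c "
from h import *
c=shot('wrist','w18');s=read_state();print(s['finger_gap'],s['wrist_force'],s['tcp_pos'])"
```

```text
0.029986148282069407 [ 0.2044484  -1.22021256 -1.10034334] [ 0.57339504  0.12021235 -0.01682367]
```

View pics/w18.png

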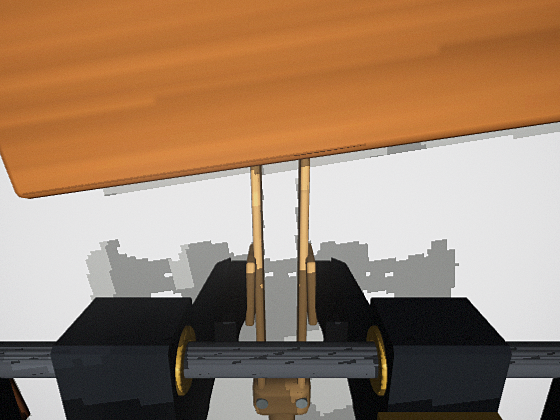

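play_rows(increments=[{"hand":0.25,"tx":0,"ty":0,"tz":-0.5,"wx":0,"wy":0,"wz":0},{"hand":0.25,"tx":0,"ty":0.5,"tz":-0.2,"wx":0,"wy":0,"wz":0},{"hand":0.25,"tx":0,"ty":1.5,"tz":0,"wx":0,"wy":0,"wz":0},{"hand":0.25,"tx":0,"ty":2.5,"tz":0,"wx":0,"wy":0,"wz":0},{"hand":0.25,"tx":0,"ty":2.5,"tz":0,"wx":0,"wy":0,"wz":0}])

```text
clock: 12.93
tcp_pos: [0.5041, 0.1303, -0.0096]
tcp_rot: [-3.135, -0.003, -1.715]
wrist_force: [-0.1, -0.7, -0.9]
finger_gap: 0.0302
```

play_rows(increments=[{"hand":0.25,"tx":0,"ty":2.5,"tz":0,"wx":0,"wy":0,"wz":0},{"hand":0.25,"tx":0,"ty":1.0,"tz":0,"wx":0,"wy":0,"wz":0}])

```text
clock: 13.1
tcp_pos: [0.4653, 0.1351, -0.0109]
tcp_rot: [-3.14, -0.004, -1.714]
wrist_force: [0.2, -0.4, -1.1]
finger_gap: 0.0302
```

```bash
python3 -c "
from h import *
c=shot('wrist','w19');s=read_state();print(s['finger_gap'],s['wrist_force'],s['tcp_pos'])"
```

```text
0.030230619419107083 [-1.88722358 -0.09034067 -0.27830523] [ 0.46484206  0.13517048 -0.01105462]
```

View pics/w19.png

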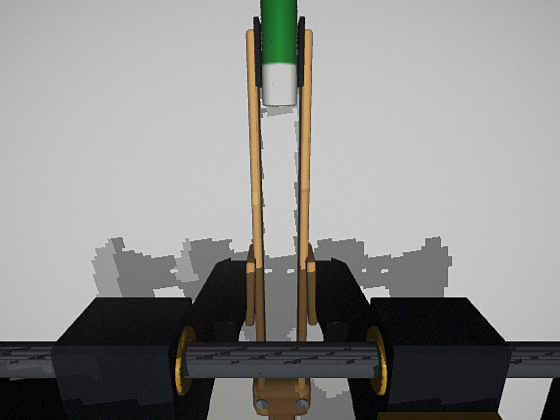

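The battery is held between the pads, with its white end at (280,85–105).

Run:
```python
from h import *
c=shot('wrist'); s=read_state(); R=Ro.from_euler("xyz",s["tcp_rot"])
A=cast(c,[(265,104),(296,104),(280,106)],.0145); print("rear",A.round(4).tolist(),"rel",R.inv().apply(A.mean(0)-s["tcp_pos"]))
P=cast(c,[(257,18),(303,18),(262,88),(300,88)],.025);print("pads rel",R.inv().apply(P-s["tcp_pos"]).round(4).tolist())
t=shot('top'); print("eraser",cast(t,[(402,272)],.013), "coaster",cast(t,[(416.2,220)],.004))
plan([.467,-.242,.04],-2.47,n=13)
```

```text
rear [[0.5424, 0.1314, 0.0145], [0.5406, 0.1189, 0.0145], [0.5407, 0.1255, 0.0145]] rel [-0.00048552 -0.07448652 -0.02468003]
pads rel [[-0.0088, -0.1044, -0.0351], [0.0075, -0.1044, -0.035], [-0.0074, -0.0809, -0.0352], [0.0069, -0.0809, -0.0351]]
eraser [[ 0.36699749 -0.27246264  0.013     ]] coaster [[ 0.52587755 -0.31849347  0.004     ]]
now [ 0.4698  0.1355 -0.0099] [-3.135e+00 -3.000e-03 -1.714e+00] gap 0.0303 t 13.25 n 13 F [ 0.2  0.5 -1.4]
w/row [-0.001 -0.     0.058]
1 [2.88, -0.39, -0.37]
2 [2.85, -0.56, -0.37]
3 [2.81, -0.73, -0.37]
4 [2.77, -0.89, -0.37]
5 [2.71, -1.05, -0.38]
6 [2.64, -1.2, -0.38]
7 [2.57, -1.35, -0.38]
8 [2.49, -1.5, -0.38]
9 [2.4, -1.64, -0.38]
10 [2.3, -1.78, -0.38]
11 [2.19, -1.91, -0.38]
12 [2.07, -2.03, -0.38]
13 [1.95, -2.15, -0.38]
```

play_rows(increments=[{"hand":0.25,"tx":1.5,"ty":-0.2,"tz":-1.0,"wx":0,"wy":0,"wz":0.058},{"hand":0.25,"tx":2.9,"ty":-0.5,"tz":-1.0,"wx":0,"wy":0,"wz":0.058},{"hand":0.25,"tx":2.9,"ty":-0.7,"tz":-1.0,"wx":0,"wy":0,"wz":0.058},{"hand":0.25,"tx":2.8,"ty":-0.9,"tz":-1.0,"wx":0,"wy":0,"wz":0.058},{"hand":0.25,"tx":2.7,"ty":-1.05,"tz":-1.0,"wx":0,"wy":0,"wz":0.058}])

```text
clock: 13.67
tcp_pos: [0.4695, 0.0009, 0.0416]
tcp_rot: [-3.133, -0.001, -2.007]
wrist_force: [-0.2, 0.5, -0.6]
finger_gap: 0.0301
```

play_rows(increments=[{"hand":0.25,"tx":2.65,"ty":-1.2,"tz":0,"wx":0,"wy":0,"wz":0.058},{"hand":0.25,"tx":2.6,"ty":-1.35,"tz":0,"wx":0,"wy":0,"wz":0.058},{"hand":0.25,"tx":2.5,"ty":-1.5,"tz":0,"wx":0,"wy":0,"wz":0.058},{"hand":0.25,"tx":2.4,"ty":-1.65,"tz":0,"wx":0,"wy":0,"wz":0.058},{"hand":0.25,"tx":2.3,"ty":-1.8,"tz":0,"wx":0,"wy":0,"wz":0.058}])

```text
clock: 14.08
tcp_pos: [0.4681, -0.146, 0.0418]
tcp_rot: [-3.132, 0.001, -2.298]
wrist_force: [-0.4, -0.3, -0.4]
finger_gap: 0.0306
```

play_rows(increments=[{"hand":0.25,"tx":2.2,"ty":-1.9,"tz":0,"wx":0,"wy":0,"wz":0.058},{"hand":0.25,"tx":2.1,"ty":-2.0,"tz":0,"wx":0,"wy":0,"wz":0.058},{"hand":0.25,"tx":1.5,"ty":-1.6,"tz":0,"wx":0,"wy":0,"wz":0.058},{"hand":0.25,"tx":0,"ty":0,"tz":0,"wx":0,"wy":0,"wz":0}])

```text
clock: 14.42
tcp_pos: [0.4672, -0.2288, 0.0424]
tcp_rot: [-3.13, 0.002, -2.474]
wrist_force: [-0.6, -0.1, 0.0]
finger_gap: 0.0304
```

```bash
python3 -c "
from h import *
c=shot('wrist','w20')
plan([.467,-.242,.04],-2.47)"
```

```text
now [ 0.4665 -0.2267  0.042 ] [-3.133e+00  2.000e-03 -2.472e+00] gap 0.0304 t 14.47 n 1 F [-0.8 -0.  -1. ]
w/row [-0.009  0.002 -0.002]
1 [0.92, -1.23, 0.21]
```

View pics/w20.png

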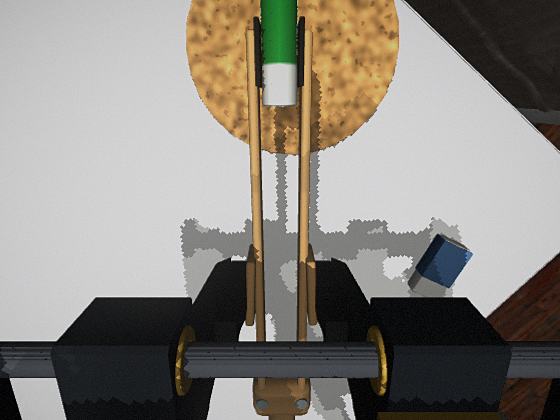

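Run:
```python
from h import *
c=shot('wrist'); s=read_state(); R=Ro.from_euler("xyz",s["tcp_rot"]); im=c['image']; hsv=cv2.cvtColor(im,cv2.COLOR_RGB2HSV)
m=((hsv[...,1]>70)&(hsv[...,0]<25)&(hsv[...,2]>90)).astype(np.uint8)
m=cv2.morphologyEx(m,cv2.MORPH_CLOSE,np.ones((7,7)))
L=[]
for y in range(2,140,3):
    xs=np.where(m[y,150:245])[0]; xr=np.where(m[y,322:430])[0]
    if len(xs): L.append((150+xs[0],y))
    if len(xr): L.append((322+xr[-1],y))
P=cast(c,L,.004)[:,:2]
A=np.c_[2*P,np.ones(len(P))]
for k in range(3):
    q,*_=np.linalg.lstsq(A,(P**2).sum(1),rcond=None); r=np.sqrt(q[2]+q[0]**2+q[1]**2); e=np.hypot(*(P-q[:2]).T)-r; k=abs(e)<3*max(np.median(abs(e)),.0005); A=A[k];P=P[k]
print("coaster",q[:2],r,len(P),abs(e).max())
C=np.array([q[0],q[1],.004])
print("coaster rel tool",R.inv().apply(C-s["tcp_pos"]))
z=s['tcp_pos'][2]+.0255
B=cast(c,[(263,104),(297,104),(280,105)],z);print("rear rel",R.inv().apply(B.mean(0)-s["tcp_pos"]), np.linalg.norm(B[0]-B[1]))
```

```text
coaster [ 0.52785843 -0.31447709] 0.05885479847466295 92 0.00041164233492649305
coaster rel tool [ 0.00725591 -0.10828154  0.03835241]
rear rel [-0.00042217 -0.07813509 -0.02492678] 0.013996393706057063
```

play_rows(increments=[{"hand":0.25,"tx":0.75,"ty":-0.75,"tz":0.5,"wx":-0.008,"wy":0,"wz":0},{"hand":0.25,"tx":0,"ty":0,"tz":1.5,"wx":0,"wy":0,"wz":0},{"hand":0.25,"tx":0,"ty":0,"tz":1.5,"wx":0,"wy":0,"wz":0},{"hand":0.25,"tx":0,"ty":0,"tz":1.3,"wx":0,"wy":0,"wz":0},{"hand":0.25,"tx":0,"ty":0,"tz":0,"wx":0,"wy":0,"wz":0}])

```text
clock: 14.93
tcp_pos: [0.4613, -0.2319, -0.0099]
tcp_rot: [3.134, -0.001, -2.467]
wrist_force: [-0.5, 0.8, -1.2]
finger_gap: 0.0302
```

```bash
python3 -c "
from h import *
c=shot('wrist','w21')
plan([.467,-.242,-.0125],-2.47)"
```

```text
now [ 0.4621 -0.2323 -0.0087] [ 3.136 -0.    -2.467] gap 0.0301 t 14.98 n 1 F [-0.9 -0.1 -0.5]
w/row [ 0.006 -0.     0.003]
1 [0.22, -1.06, 0.38]
```

View pics/w21.png

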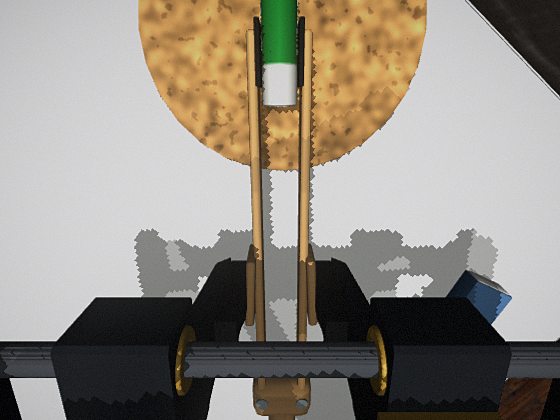

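play_rows(increments=[{"hand":0.25,"tx":0,"ty":-0.4,"tz":0.2,"wx":0,"wy":0,"wz":0},{"hand":0.25,"tx":0,"ty":0,"tz":0.15,"wx":0,"wy":0,"wz":0},{"hand":0.25,"tx":0,"ty":0,"tz":0,"wx":0,"wy":0,"wz":0}])

```text
clock: 15.23
tcp_pos: [0.467, -0.2372, -0.0097]
tcp_rot: [3.141, 0.002, -2.468]
wrist_force: [-0.0, 0.0, -1.5]
finger_gap: 0.0301
```

play_rows(increments=[{"hand":0.36,"tx":0,"ty":0,"tz":0,"wx":0,"wy":0,"wz":0},{"hand":0.4,"tx":0,"ty":0,"tz":0,"wx":0,"wy":0,"wz":0},{"hand":0.44,"tx":0,"ty":0,"tz":0,"wx":0,"wy":0,"wz":0},{"hand":0.47,"tx":0,"ty":0,"tz":0,"wx":0,"wy":0,"wz":0},{"hand":0.48,"tx":0,"ty":0,"tz":0,"wx":0,"wy":0,"wz":0}])

```text
clock: 15.65
tcp_pos: [0.466, -0.2368, -0.0103]
tcp_rot: [3.14, 0.001, -2.468]
wrist_force: [0.8, -0.1, -1.2]
finger_gap: 0.0422
```

```bash
python3 -c "
from h import *
c=shot('wrist','w22')
plan([.467,-.242,-.0125],-2.47)"
```

```text
now [ 0.466  -0.2368 -0.0103] [ 3.140e+00  1.000e-03 -2.468e+00] gap 0.0426 t 15.7 n 1 F [-0.5 -0.7 -0.6]
w/row [0.002 0.001 0.002]
1 [0.25, -0.47, 0.22]
```

View pics/w22.png

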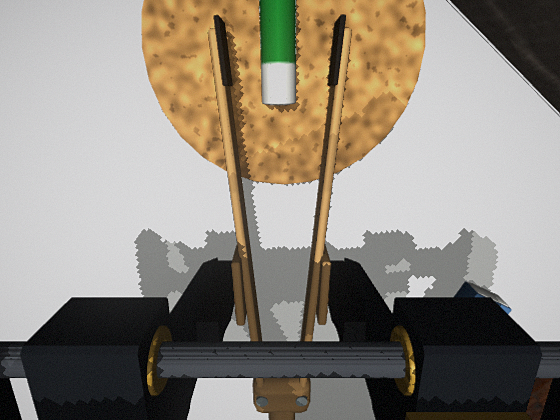

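play_rows(increments=[{"hand":0.48,"tx":0,"ty":0,"tz":-1.0,"wx":0,"wy":0,"wz":0},{"hand":0.48,"tx":0,"ty":0,"tz":-2.0,"wx":0,"wy":0,"wz":0},{"hand":0.48,"tx":0,"ty":0,"tz":-2.0,"wx":0,"wy":0,"wz":0},{"hand":0.48,"tx":0,"ty":0,"tz":0,"wx":0,"wy":0,"wz":0}])

```text
clock: 16.03
tcp_pos: [0.4692, -0.2387, 0.0441]
tcp_rot: [-3.137, 0.004, -2.468]
wrist_force: [0.7, -0.2, -0.9]
finger_gap: 0.0423
```

```bash
python3 -c "
from h import *
c=shot('wrist','w23')
plan([.47,-.02,.03],-2.47)"
```

```text
now [ 0.4683 -0.2382  0.0424] [-3.138e+00  3.000e-03 -2.468e+00] gap 0.0421 t 16.08 n 6 F [ 0.1 -0.9 -0.5]
w/row [-0.001  0.001  0.   ]
1 [-2.29, 2.83, 0.2]
2 [-2.29, 2.83, 0.2]
3 [-2.29, 2.83, 0.21]
4 [-2.29, 2.83, 0.21]
5 [-2.29, 2.83, 0.21]
6 [-2.29, 2.83, 0.21]
```

View pics/w23.png

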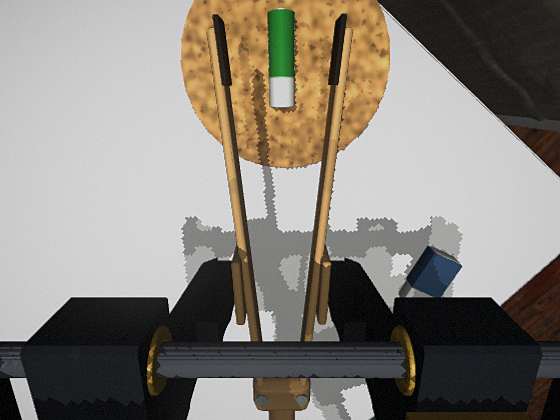

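The battery lies wholly on the coaster at (282,58), near the middle. Next I'll carry the tongs away.

play_rows(increments=[{"hand":0.48,"tx":-1.3,"ty":1.7,"tz":0,"wx":0,"wy":0,"wz":0},{"hand":0.48,"tx":-2.3,"ty":2.8,"tz":0,"wx":0,"wy":0,"wz":0},{"hand":0.48,"tx":-2.3,"ty":2.8,"tz":0.2,"wx":0,"wy":0,"wz":0},{"hand":0.48,"tx":-2.3,"ty":2.8,"tz":0.5,"wx":0,"wy":0,"wz":0},{"hand":0.48,"tx":-2.3,"ty":2.8,"tz":0.5,"wx":0,"wy":0,"wz":0}])

```text
clock: 16.5
tcp_pos: [0.4668, -0.069, 0.0272]
tcp_rot: [3.139, 0.001, -2.469]
wrist_force: [1.0, -0.7, -1.3]
finger_gap: 0.0425
```

play_rows(increments=[{"hand":0.48,"tx":-2.3,"ty":2.8,"tz":1.0,"wx":0,"wy":0,"wz":0},{"hand":0.48,"tx":-1.0,"ty":1.2,"tz":1.0,"wx":0,"wy":0,"wz":0},{"hand":0.48,"tx":0,"ty":0,"tz":1.5,"wx":0,"wy":0,"wz":0},{"hand":0.48,"tx":0,"ty":0,"tz":0.5,"wx":0,"wy":0,"wz":0},{"hand":0.48,"tx":0,"ty":0,"tz":0,"wx":0,"wy":0,"wz":0}])

```text
clock: 16.92
tcp_pos: [0.4661, -0.0181, -0.014]
tcp_rot: [3.136, -0.002, -2.468]
wrist_force: [-0.1, 0.4, -0.9]
finger_gap: 0.0426
```

```bash
python3 -c "
from h import *
plan([.47,-.02,-.0195],-2.47)"
```

```text
now [ 0.4661 -0.0181 -0.014 ] [ 3.136e+00 -2.000e-03 -2.468e+00] gap 0.0426 t 16.92 n 1 F [-0.1  0.4 -0.9]
w/row [ 0.005 -0.002  0.002]
1 [-0.19, -0.39, 0.55]
```

play_rows(increments=[{"hand":0.48,"tx":0,"ty":0,"tz":0.3,"wx":0,"wy":0,"wz":0},{"hand":0.48,"tx":0,"ty":0,"tz":0.2,"wx":0,"wy":0,"wz":0},{"hand":0.48,"tx":0,"ty":0,"tz":0,"wx":0,"wy":0,"wz":0}])

```text
clock: 17.17
tcp_pos: [0.4687, -0.0192, -0.0168]
tcp_rot: [3.14, 0.001, -2.47]
wrist_force: [-0.1, -0.1, -0.0]
finger_gap: 0.0421
```

play_rows(increments=[{"hand":0.53,"tx":0,"ty":0,"tz":0,"wx":0,"wy":0,"wz":0},{"hand":0.6,"tx":0,"ty":0,"tz":0,"wx":0,"wy":0,"wz":0},{"hand":0.75,"tx":0,"ty":0,"tz":0,"wx":0,"wy":0,"wz":0},{"hand":0.8,"tx":0,"ty":0,"tz":0,"wx":0,"wy":0,"wz":0},{"hand":0.8,"tx":0,"ty":0,"tz":0,"wx":0,"wy":0,"wz":0}])

```text
clock: 17.58
tcp_pos: [0.4687, -0.0187, -0.0167]
tcp_rot: [3.14, 0.002, -2.469]
wrist_force: [0.2, 0.3, 1.0]
finger_gap: 0.0696
```

play_rows(increments=[{"hand":0.8,"tx":0,"ty":0,"tz":-1.0,"wx":0,"wy":0,"wz":0},{"hand":0.8,"tx":0,"ty":0,"tz":-2.5,"wx":0,"wy":0,"wz":0},{"hand":0.8,"tx":0,"ty":0,"tz":-4.0,"wx":0,"wy":0,"wz":0},{"hand":0.8,"tx":0,"ty":0,"tz":-4.0,"wx":0,"wy":0,"wz":0},{"hand":0.8,"tx":0,"ty":0,"tz":-4.0,"wx":0,"wy":0,"wz":0}])

```text
clock: 18.0
tcp_pos: [0.4678, -0.0188, 0.1402]
tcp_rot: [3.139, 0.001, -2.468]
wrist_force: [1.4, -0.5, 0.1]
finger_gap: 0.0703
```

play_rows(increments=[{"hand":0.8,"tx":-3.0,"ty":3.0,"tz":0,"wx":0,"wy":0,"wz":0},{"hand":0.8,"tx":-3.0,"ty":3.0,"tz":0,"wx":0,"wy":0,"wz":0},{"hand":0.8,"tx":-3.0,"ty":3.0,"tz":0,"wx":0,"wy":0,"wz":0},{"hand":0.8,"tx":-3.0,"ty":3.0,"tz":0,"wx":0,"wy":0,"wz":0},{"hand":0.8,"tx":0,"ty":0,"tz":0,"wx":0,"wy":0,"wz":0}])

```text
clock: 18.42
tcp_pos: [0.4913, 0.1223, 0.1394]
tcp_rot: [3.099, 0.032, -2.423]
wrist_force: [-0.9, -0.1, 0.6]
finger_gap: 0.0701
```

```bash
python3 -c "
from h import *
c=shot('wrist','w24');shot('top','t24')
s=read_state();print(s['tcp_pos'],s['clock'],s['wrist_force'])
a=cv2.imread('pics/t24.png');cv2.imwrite('pics/t24z.png',cv2.resize(a[80:290,100:450],None,fx=2.2,fy=2.2,interpolation=cv2.INTER_CUBIC))"
```

```text
[0.49014442 0.11918904 0.13855971] 18.5167 [ 0.29469144 -0.68870124 -0.36483253]
```

View pics/w24.png

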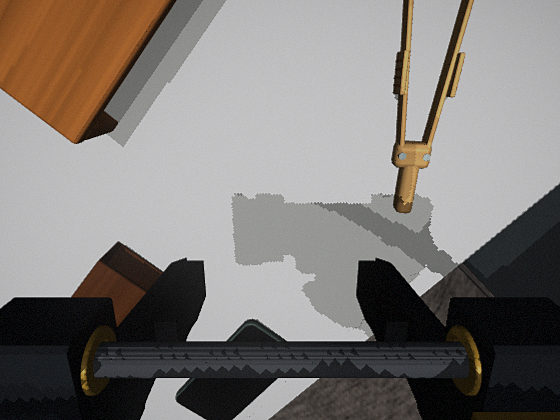

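View pics/t24z.png

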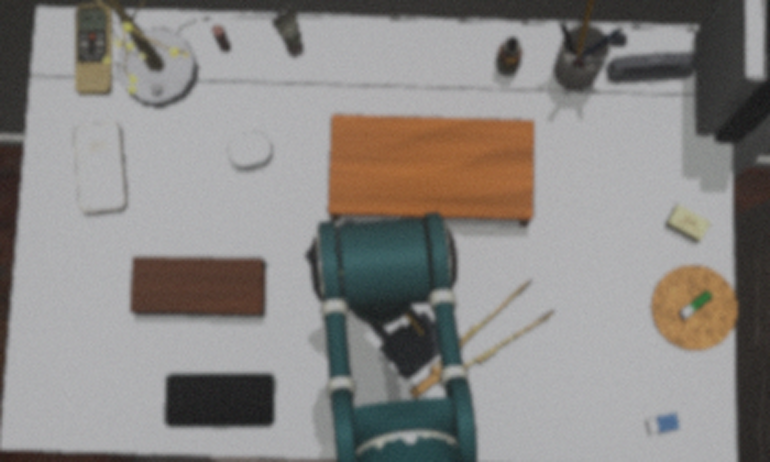

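```bash
python3 -c "
from h import *
t=shot('top');h=cv2.cvtColor(t['image'],cv2.COLOR_RGB2HSV);S=h[...,1];V=h[...,2]
for n,m,b,z in (('phone',V<80,(170,245,230,278),.01),('staple',S>40,(400,170,430,192),.02),('batt',(h[...,0]>45)&(h[...,0]<80)&(S>60),(390,195,440,245),.015)):
  print(n,cast(t,blob(m,b)[1],z).round(3))
print(bot.job_done())"
```

```text
phone [[0.381 0.333 0.01 ]]
staple [[ 0.642 -0.303  0.02 ]]
batt [[ 0.536 -0.322  0.015]]
the job is handed in; nothing more can be done
None
```

The job is done and handed in at about 18.6 s of the 54 s allowed; no verdict came back. I drew the tongs out of the case by the tail and laid them flat. I then took them by the finger grips, gripped the battery under the riser, and let it go on the coaster. The tongs lie on the open desk about 0.2 m from the coaster's centre.

**What the last checks showed:**
- **Battery:** it lies wholly on the coaster, near the centre. The coaster centre measured (0.528, −0.314). The battery's green part measured (0.536, −0.322), and the white end adds the rest of its length toward the robot.
- **Phone and staple box:** both measured within 1 mm of where they started.
- **Eraser:** it is at the same place in the top view, judged by eye.
- **Tea light:** I did not look at it again at the end. The tongs stayed well to its left, about 55 mm away by my estimate.
- **Tongs:** they look flat and sprung open in the wrist and top views. I did not measure their height separately.
- **Forces:** the largest wrist force I saw was about 7 N.

**What disagreed:**
- **Finger tips:** they sit about 20–30 mm behind the reported TCP. My first try at the tail therefore closed above it, touching nothing. I opened, went lower and gripped it the second time.
- **Finger opening:** the reading ran about 1–3 mm under the true width while holding the tongs (30 mm shown against 33 mm expected on the battery).

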